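# Test the brake and clutch hand levers of the drier's lift

## Task

Test the two hand levers of the spray drier's lift before it is used, the brake (the longer lever) first and then the clutch (the shorter). Push each lever in towards its bar from its open side with the backs of your fingers until it comes to its stop, hold it there for a full second to see that it stops short of the bar, then ease it back out all the way, keeping your fingers against it so that it does not snap back, before going on. Grasp nothing, do not force the levers, keep off the bars, and leave everything else where it is.

Things in the scene. Friction and masses are not known exactly. Their poses are not given: they have to be found in the camera images.
- brake_unit: Brake control (the longer lever), bolted to the bench: white base plate 130 x 260 x 12 mm, two 20 mm steel posts, a level bar between their tops, a sprung lever on the bar's near side. Origin: on the bench below the middle of the bar. y along the bar, x from lever to bar (the way to press, roughly away from the robot), z up. The lever's vertical pivot is at x -45, y +85 mm. All lower than 158 mm.
- brake_bar: Grip bar of the brake control, with black rubber grip 28 mm thick; 260 mm long along y, origin at its middle, axis 140 mm above the bench; axes as its control's. The posts stand at y = +-118 mm. The lever's clevis sticks out 58 mm towards -x round the pivot.
- brake_press (a point): Best point to press on the brake lever's centreline, 110 mm from its pivot, 140 mm above the bench. The lever: plain aluminium blade, 155 mm from pivot to the centre of its 24 mm ball end, 12 mm thick (x), 18 mm high (z). Axes turn with it: x = the way it is pressed, square to the blade (near face at x -6 mm; that side is open); y along the blade to the pivot (at y +110 mm); z up.
- brake_lever (a joint): Angle of the brake lever, rad: 0 fully out (0.32 rad out from the bar), grows as it is pressed (anticlockwise from above), 0.32 at its hard stop: parallel to the bar, 25 mm of clear gap left to the rubber. Sprung outward: at 110 mm from the pivot about 2.3 N to start it, 5.7 N at the stop; snaps back if let go.
- clutch_unit: Clutch control (the shorter lever), bolted to the bench: white base plate 130 x 200 x 12 mm, two 20 mm steel posts, a level bar between their tops, a sprung lever on the bar's near side. Origin: on the bench below the middle of the bar. y along the bar, x from lever to bar (the way to press, roughly away from the robot), z up. The lever's vertical pivot is at x -45, y +55 mm. All lower than 158 mm.
- clutch_bar: Grip bar of the clutch control, with black rubber grip 28 mm thick; 200 mm long along y, origin at its middle, axis 140 mm above the bench; axes as its control's. The posts stand at y = +-88 mm. The lever's clevis sticks out 58 mm towards -x round the pivot.
- clutch_press (a point): Best point to press on the clutch lever's centreline, 78 mm from its pivot, 140 mm above the bench. The lever: plain aluminium blade, 100 mm from pivot to the centre of its 24 mm ball end, 12 mm thick (x), 18 mm high (z). Axes turn with it: x = the way it is pressed, square to the blade (near face at x -6 mm; that side is open); y along the blade to the pivot (at y +78 mm); z up.
- clutch_lever (a joint): Angle of the clutch lever, rad: 0 fully out (0.32 rad out from the bar), grows as it is pressed (anticlockwise from above), 0.32 at its hard stop: parallel to the bar, 25 mm of clear gap left to the rubber. Sprung outward: at 78 mm from the pivot about 2.3 N to start it, 5.8 N at the stop; snaps back if let go.
- collar: Loose black plastic ring, 52 mm across, 18 mm high, lying on the brake's base plate under the bar; origin at the centre of its underside. Leave alone.
- seal: Loose rubber ring, 40 mm across, 12 mm high, lying on the clutch's base plate under the bar; origin at the centre of its underside. Leave alone.
- sample_bottle: Amber bottle, 56 mm across, 110 mm tall, standing beyond the controls; origin under its centre. Leave alone.
- beaker: Glass beaker, 68 mm across, 85 mm tall, standing beyond the controls; origin under its centre. Leave alone.
- powder_jar: Glass jar, 60 mm across, 75 mm tall, standing beyond the controls; origin under its centre. Leave alone.
- screwdriver: Screwdriver 180 mm long lying near the robot; origin at the middle of its underside. Leave alone.
- spanner: Steel spanner 170 mm long lying near the robot; origin at the middle of its underside. Leave alone.

How it is judged:
By the outcome, as a careful person would: the job done as asked, in the order asked, and still so for the second after the job is handed in, with the robot touching nothing.
It also fails if it takes over 69 s, if anything falls off the work surface, if the arm or the gripper's body presses on something with over 40 N, if the wrist force passes 120 N, or if a joint passes its speed limit or range.

## Robot

A 6-joint arm with a two-finger parallel gripper is mounted at the origin on the work surface. World frame = base frame: x ahead of the robot, y to its left, z up, the work surface at z = 0. Lengths are in m, angles in rad, forces in N, time in s.
With the tool pointing down it reaches from about 0.325 to 0.9 m from the base axis. Payload 3.5 kg.
Tool frame: the origin (TCP) lies at the very end of the fingers, on their centre line; the grasp point (between the pads) lies 19 mm behind it (env.tcp_to_grasp is the distance from the TCP to the grasp point, in m); z points along the fingers, y is the direction in which the jaws open and shut (so a half turn about z gives the same grasp; the last joint's range is limited). The gripper opens to 85 mm and grips with 20 to 120 N. Pads are 22 mm wide; open, the fingers measure 114 mm over their backs; the gripper's body (76 mm by 85 mm) begins 54 mm behind the grasp point. The pads swing forward as they close: fully open they stand 13 mm farther back than shut.
Start: joints at [-1.405, 0.276, -0.026, 1.268, 0, 1.467], TCP at [0.166, -0.603, 0.201] pointing down, gripper open.
Joint ranges: [-3.12, 3.12], [-0.85, 1.88], [-1.08, 1.24], [-1.95, 2.15], [-1.57, 1.53], [-3.14, 3.14]. Speed limits (rad/s): [2.57, 2.57, 3.14, 3.14, 3.14, 3.14].

## Interface

Orientations are given as a unit quaternion [x, y, z, w].
In Python, from rig import readout, read_camera, get_calibration, job, env gives the robot as it stands.
- The arm moves only by the tool step_arm, never from a script. Its argument "increments" is a list of rows, each an object of numbers: "fingers": the closure, from 0 (fully open) to 1 (shut); "tx", "ty", "tz": the shift along the tool's x, y, z in mm; "turn": the turn about the tool's z in rad. A call has exactly 5 rows; each row is the pose to reach, as a shift and turn from the pose measured when the call began, along the tool's axes at that moment; what a row does not reach only later rows make up. A row lasts 1/10 s, in which the tool goes at most 50 mm and 8.59 degrees, less where a joint would pass 70% of its speed; a pose out of reach is approached as far as the arm can. A call with a gripper value outside its range is refused whole. The fingers move at their own pace and stop on an object; "newtons" is the grip in N (left out, the last holds). Time passes only in rows, so rows that repeat a pose let the fingers close, or fill a call up. It gives the time, the measured TCP pose, the force and the opening at its end, in the units of the state.
- readout.sense(): the state, without advancing time (a new reading comes with each control period).
- read_camera(name): name is "scene" or "top"; returns the picture (384x512x3 uint8, blue, green, red); there is no depth.
- get_calibration(name): a dict with "fx", "fy", "cx", "cy" (pixels), "rvec" (rotation vector, rad) and "tvec" (3), from world to camera coordinates, as OpenCV has them. Camera axes: x right, y down, z forward; pixel columns grow to the right and rows downward; lengths in m; the calibration is good to about 2 mm. A picture is of the moment at which its call begins. get_calibration takes no time and is no camera call.
- job.hand_in(): hands the job in, once; it reports no verdict.
The state is a dict: "time": time; "q": joint angles; "qd": joint speeds; "joint_efforts": joint torques, N m; "eef_pos": TCP position; "orientation": TCP orientation; "ft_force": force on the tool from outside, world axes, zero at the start; "wrist_torque": the same for the moment, N m; "gripper_width": opening from 0.0 (shut) to 1.0 (fully open).
Only numpy, scipy, OpenCV 4.12 (cv2) and the standard library are available. Lean on these libraries where they do the work, as an engineer would, in place of code of your own. Each camera call takes 0.05 s, during which the arm holds its last target.

## Working session

There is one attempt and no reset: what is moved stays moved. The work goes in short steps, Python scripts to look and compute and a tool call to move; the robot and the scene stay as the last step left them, time stands still between calls to the robot, and variables do not carry over. Pictures are saved under pics/ and viewed, and the job is handed in when it is done.

Besides the shell and the picture viewer there is one more tool, called after ">>>" as name(argument=value, ...) on one line, values as JSON. step_arm: Moves the arm, as the interface text tells. Its arguments: {"type":"object","properties":{"increments":{"type":"array"},"newtons":{"type":"number"}},"required":["increments"]}

```bash
ls; mkdir -p pics
python3 - <<'E'
from rig import readout, read_camera, get_calibration, job, env
import cv2
print(readout.sense())
for n in("scene","top"):
    im=read_camera(n); cv2.imwrite(f"pics/{n}0.png",im); print(get_calibration(n))
E
```

```text
pics
{'time': 0.0, 'q': array([-1.40541249e+00,  2.77140173e-01, -2.79035535e-02,  1.26800430e+00,
       -1.36651977e-05,  1.46743260e+00]), 'qd': array([-1.64311010e-03,  9.19642262e-04,  1.90110607e-03, -9.87927877e-04,
       -2.66718484e-04,  1.04986376e-06]), 'joint_efforts': array([-4.53302573e-04, -4.45507550e+01,  2.95203120e+01,  1.65056490e-02,
       -2.06263317e-04,  1.82077500e-06]), 'eef_pos': array([ 0.16581867, -0.60171251,  0.20024465]), 'orientation': array([ 9.90984791e-01,  1.33969686e-01, -4.17363854e-05, -1.12509687e-03]), 'ft_force': array([-0.16276518,  0.11575084, -0.47498613]), 'wrist_torque': array([-0.02377719, -0.03117516,  0.02064699]), 'gripper_width': 0.9994747739485328}
{'fx': 444.13318407102594, 'fy': 444.13318407102594, 'cx': 252.84887909116887, 'cy': 189.60377027432364, 'rvec': array([ 2.01149302,  0.85224058, -0.47077367]), 'tvec': array([-0.35530356, -0.11887872,  1.49205529])}
{'fx': 383.4818640553914, 'fy': 383.4818640553914, 'cx': 256.4251583255413, 'cy': 194.8728773124763, 'rvec': array([ 2.09870833, -2.12899475,  0.18196419]), 'tvec': array([-9.54604149e-04,  5.54578224e-01,  1.12273711e+00])}
```

View pics/scene0.png

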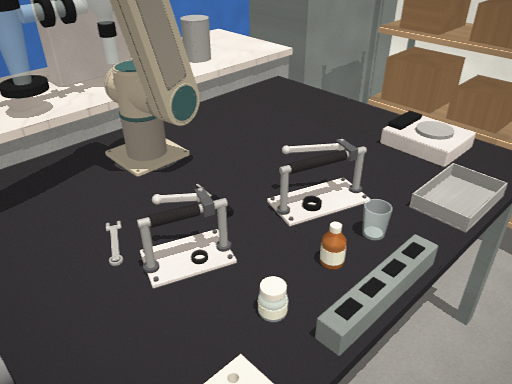

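View pics/top0.png

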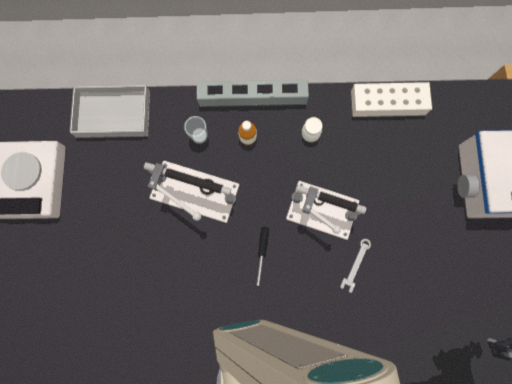

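Run:
```python
import cv2
im=cv2.imread("pics/top0.png")
cv2.imwrite("pics/c_b.png",cv2.resize(im[150:240,140:245],None,fx=6,fy=6,interpolation=cv2.INTER_CUBIC))
cv2.imwrite("pics/c_c.png",cv2.resize(im[170:260,275:380],None,fx=6,fy=6,interpolation=cv2.INTER_CUBIC))
im=cv2.imread("pics/scene0.png")
cv2.imwrite("pics/s_b.png",cv2.resize(im[130:225,260:375],None,fx=6,fy=6,interpolation=cv2.INTER_CUBIC))
cv2.imwrite("pics/s_c.png",cv2.resize(im[180:280,130:245],None,fx=6,fy=6,interpolation=cv2.INTER_CUBIC))
```

```text
(no output)
```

View pics/c_b.png

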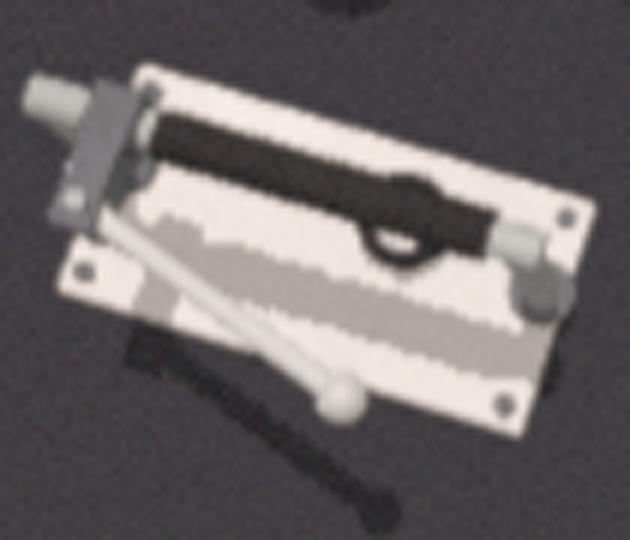

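View pics/c_c.png

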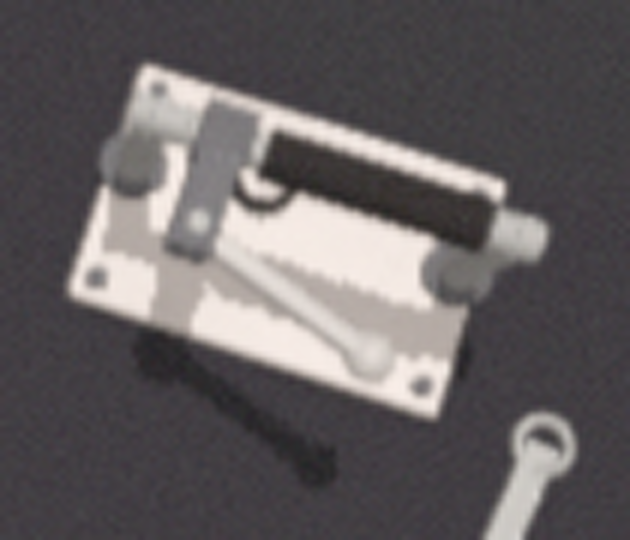

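View pics/s_b.png

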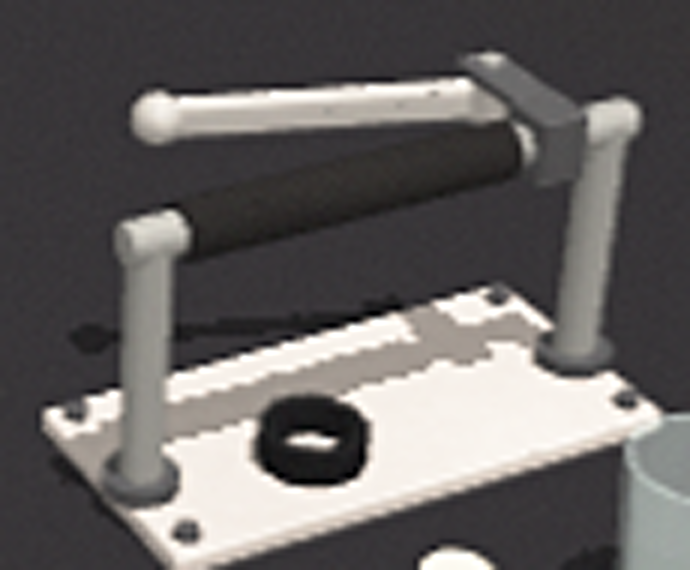

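View pics/s_c.png

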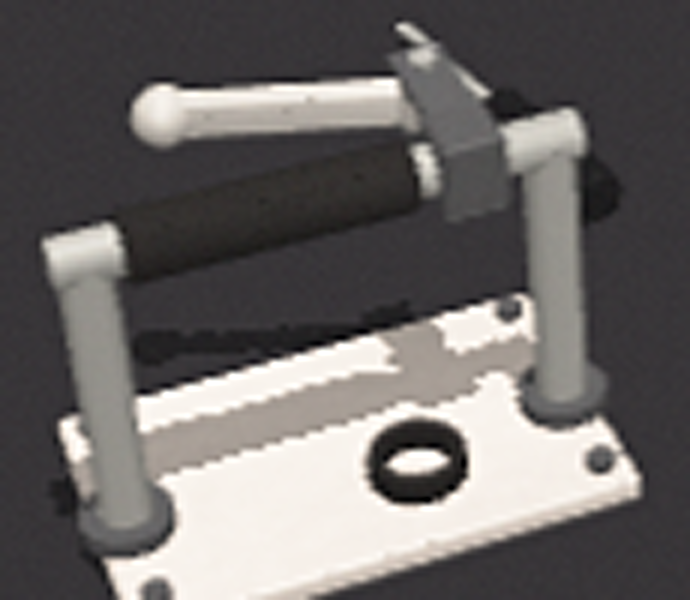

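```bash
cat > fit.py <<'E'
import numpy as np,cv2
from scipy.optimize import least_squares
from rig import get_calibration
C={n:get_calibration(n) for n in("scene","top")}
def proj(n,P):
    c=C[n];K=np.array([[c['fx'],0,c['cx']],[0,c['fy'],c['cy']],[0,0,1]])
    return cv2.projectPoints(np.array(P,float).reshape(-1,3),c['rvec'],c['tvec'],K,None)[0][:,0]
def run(L,yp,R,obs):
    def local(k,ox):
        return {'fl':(65+ox,L/2,12),'fr':(65+ox,-L/2,12),'nr':(-65+ox,-L/2,12),'nl':(-65+ox,L/2,12),
        'ball':(-45-R*np.sin(.32),yp-R*np.cos(.32),140),'pin':(-45,yp,157),'bl':(0,L/2,140),'br':(0,-L/2,140)}[k]
    def w(v,k):
        p=np.array(local(k,v[3]*1000))/1000; c,s=np.cos(v[2]),np.sin(v[2])
        return [v[0]+c*p[0]-s*p[1],v[1]+s*p[0]+c*p[1],p[2]]
    def res(v): return np.concatenate([proj(n,w(v,k))[0]-uv for n,k,uv in obs])
    r=least_squares(res,[.6,0,-.2,0],loss='soft_l1')
    print(np.round(r.x,4))
    for (n,k,uv),e in zip(obs,res(r.x).reshape(-1,2)): print(n,k,np.round(e,1))
    return r.x
def mk(n,off,d): return [(n,k,np.array([(u+.5)/6-.5+off[0],(v+.5)/6-.5+off[1]])) for k,(u,v) in d.items()]
if __name__=="__main__":
  run(260,85,155,mk('top',(140,150),dict(fl=(140,65),fr=(597,203),nr=(522,438),nl=(57,292),ball=(342,397),pin=(76,198),bl=(27,95),br=(543,247)))+
   mk('scene',(260,130),dict(nr=(43,415),nl=(500,287),fl=(662,410),ball=(158,117),br=(125,243),bl=(635,120),pin=(490,58))))
  run(200,55,100,mk('top',(275,170),dict(fl=(142,65),fr=(507,185),nr=(437,418),nl=(68,296),ball=(370,355),pin=(198,218),bl=(135,113),br=(545,240)))+
   mk('scene',(130,180),dict(nr=(60,425),nl=(530,293),fl=(640,490),ball=(160,115),br=(48,260),bl=(582,130),pin=(425,50))))
E
python3 fit.py
```

```text
[ 0.5892  0.1877 -0.3159 -0.0107]
top fl [-0.2 -0. ]
top fr [-0.2  0. ]
top nr [-0.4 -0.5]
top nl [-0.3 -0.2]
top ball [ 0.3 -0. ]
top pin [0.1 0.6]
top bl [0.8 0. ]
top br [0.1 0.7]
scene nr [-0.2 -0.9]
scene nl [ 0.2 -1. ]
scene fl [0.5 0.2]
scene ball [0.1 0.5]
scene br [0.4 0.7]
scene bl [-1.1 -0.3]
scene pin [0.4 1.1]
[ 0.5223 -0.2189 -0.3447 -0.0094]
top fl [ 0.4 -0.4]
top fr [ 0.2 -0.5]
top nr [ 0.1 -0.1]
top nl [ 0.  -0.6]
top ball [0.  0.6]
top pin [0.1 0.9]
top bl [-0.4 -0.5]
top br [-0.5  0.9]
scene nr [-0.5 -1. ]
scene nl [-0.4 -0.4]
scene fl [ 0.7 -1.8]
scene ball [0.7 0.2]
scene br [0.2 1.2]
scene bl [-0.5  0.5]
scene pin [-0.1  2.2]
```

```bash
cat > h.py <<'E'
import numpy as np,sys
from scipy.spatial.transform import Rotation as R
from rig import readout
U={'b':(.5892,.1877,-.316,.085,.110),'c':(.5223,-.2189,-.340,.055,.078)}
def target(u,th,gap,dr=0):
    x,y,a,yp,r=U[u]; r+=dr
    rot=lambda t,p:np.array([np.cos(t)*p[0]-np.sin(t)*p[1],np.sin(t)*p[0]+np.cos(t)*p[1]])
    piv=np.array([x,y])+rot(a,(-.045,yp)); b=a-.32+th
    return piv+rot(b,(-.006-.0145-gap,-r)), b+np.pi/2
def state():
    s=readout.sense(); M=R.from_quat(s['orientation']).as_matrix()
    return s,M
def rel(p,yaw):
    s,M=state(); d=M.T@(np.array(p)-s['eef_pos'])*1000
    cur=np.arctan2(M[1,0],M[0,0]); return np.round(d,1), round(-((yaw-cur+np.pi)%(2*np.pi)-np.pi),3)
def show():
    s,M=state();print('t',round(s['time'],2),'p',np.round(s['eef_pos']*1000,1),'yaw',round(np.arctan2(M[1,0],M[0,0]),3),'tilt',np.round(M[:2,2],3),'F',np.round(s['ft_force'],1),'q',np.round(s['q'],2),'w',round(s['gripper_width'],3))
def infer(u):
    # lever angle if finger in contact (gap 0)
    s,M=state()
    from scipy.optimize import minimize_scalar
    x,y,a,yp,r=U[u];yaw=np.arctan2(M[1,0],M[0,0]);b=yaw-np.pi/2
    p,_=target(u,b-a+.32,0); d=s['eef_pos'][:2]-p
    n=np.array([np.cos(b),np.sin(b)]); t=np.array([-n[1],n[0]])
    print(u,'theta by yaw',round(b-a+.32,3),'offset press dir mm',round(d@n*1000,1),'along blade',round(d@t*1000,1),'F press',round(s['ft_force'][:2]@n,2),'F along',round(s['ft_force'][:2]@t,2))
def plan(u,th,gap,z,dr=0):
    p,y=target(u,th,gap,dr); print(u,th,gap,z,'->',np.round(p,4),*rel([*p,z],y))
E
python3 - <<'E'
from h import *
show()
for u in'bc':
  plan(u,0,.04,.23); plan(u,0,.04,.118)
print(rel([.36,-.25,.24],.5))
E
```

```text
t 0.1 p [ 165.8 -601.8  200.3] yaw 0.269 tilt [-0.     0.002] F [-0.9 -0.5  0.3] q [-1.41  0.28 -0.03  1.27 -0.    1.47] w 1.0
b 0 0.04 0.23 -> [0.4588 0.2299] [ 503.4 -724.1  -28.1] -0.666
b 0 0.04 0.118 -> [0.4588 0.2299] [ 503.3 -723.9   83.9] -0.666
c 0 0.04 0.23 -> [ 0.4026 -0.1766] [ 341.2 -347.1  -28.9] -0.642
c 0 0.04 0.118 -> [ 0.4026 -0.1766] [ 341.2 -346.9   83.1] -0.642
(array([ 280.6, -287.7,  -39. ]), np.float64(-0.231))
```

>>> step_arm(increments=[{"fingers": 1, "tx": 10, "ty": -15, "tz": -15, "turn": 0}, {"fingers": 1, "tx": 30, "ty": -45, "tz": -35, "turn": -0.05}, {"fingers": 1, "tx": 55, "ty": -80, "tz": -40, "turn": -0.1}, {"fingers": 1, "tx": 80, "ty": -115, "tz": -40, "turn": -0.15}, {"fingers": 1, "tx": 105, "ty": -150, "tz": -40, "turn": -0.2}], newtons=20)

```text
time: 0.6
eef_pos: [0.2275, -0.4277, 0.2405]
orientation: [0.972, 0.233, 0.0, -0.001]
ft_force: [1.2, 0.5, 1.7]
gripper_width: 0.151
```

Run:
```python
from h import *
show(); plan('b',0,.04,.235)
```

```text
t 0.6 p [ 227.5 -427.7  240.5] yaw 0.47 tilt [-0.     0.002] F [1.2 0.5 1.7] q [-1.22  0.01 -0.26  1.31  0.    1.46] w 0.151
b 0 0.04 0.235 -> [0.4588 0.2299] [ 504.2 -481.5    7. ] -0.465
```

>>> step_arm(increments=[{"fingers": 1, "tx": 35, "ty": -30, "tz": 0, "turn": -0.05}, {"fingers": 1, "tx": 70, "ty": -62, "tz": 0, "turn": -0.1}, {"fingers": 1, "tx": 105, "ty": -95, "tz": 0, "turn": -0.15}, {"fingers": 1, "tx": 140, "ty": -128, "tz": 0, "turn": -0.2}, {"fingers": 1, "tx": 175, "ty": -160, "tz": 0, "turn": -0.2}])

```text
time: 1.1
eef_pos: [0.3109, -0.2037, 0.2407]
orientation: [0.944, 0.329, 0.0, -0.001]
ft_force: [-0.2, 0.1, 0.4]
gripper_width: -0.004
```

Run:
```python
from h import *
show(); plan('b',0,.04,.235)
```

```text
t 1.1 p [ 310.9 -203.7  240.7] yaw 0.67 tilt [-0.     0.003] F [-0.2  0.1  0.4] q [-0.76 -0.21 -0.45  1.33  0.    1.72] w -0.004
b 0 0.04 0.235 -> [0.4588 0.2299] [ 385.3 -247.9    6.8] -0.265
```

>>> step_arm(increments=[{"fingers": 1, "tx": 40, "ty": -26, "tz": 0, "turn": -0.05}, {"fingers": 1, "tx": 80, "ty": -52, "tz": 0, "turn": -0.1}, {"fingers": 1, "tx": 120, "ty": -78, "tz": 0, "turn": -0.15}, {"fingers": 1, "tx": 160, "ty": -104, "tz": 0, "turn": -0.2}, {"fingers": 1, "tx": 200, "ty": -130, "tz": 0, "turn": -0.265}])

```text
time: 1.6
eef_pos: [0.3867, 0.0244, 0.2411]
orientation: [0.892, 0.452, 0.001, -0.001]
ft_force: [0.2, -0.7, 0.3]
gripper_width: 0.001
```

Run:
```python
from h import *
show(); plan('b',0,.04,.235)
```

```text
t 1.6 p [386.7  24.4 241.1] yaw 0.938 tilt [0.    0.002] F [ 0.2 -0.7  0.3] q [-0.11 -0.18 -0.42  1.33  0.    2.1 ] w 0.001
b 0 0.04 0.235 -> [0.4588 0.2299] [208.3 -63.5   6.6] 0.003
```

>>> step_arm(increments=[{"fingers": 1, "tx": 45, "ty": -14, "tz": 0, "turn": 0}, {"fingers": 1, "tx": 90, "ty": -28, "tz": 0, "turn": 0}, {"fingers": 1, "tx": 135, "ty": -42, "tz": 0, "turn": 0}, {"fingers": 1, "tx": 180, "ty": -56, "tz": 3, "turn": 0}, {"fingers": 1, "tx": 208, "ty": -63.5, "tz": 6, "turn": 0}])

```text
time: 2.1
eef_pos: [0.4589, 0.2327, 0.2351]
orientation: [0.891, 0.453, 0.001, -0.001]
ft_force: [0.4, -0.6, 0.1]
gripper_width: -0.003
```

Run:
```python
from h import *
from rig import read_camera
import cv2
show(); plan('b',0,.04,.118)
im=read_camera('top'); cv2.imwrite('pics/t1.png',cv2.resize(im[120:270,120:300],None,fx=4,fy=4,interpolation=cv2.INTER_CUBIC))
im=read_camera('scene'); cv2.imwrite('pics/s1.png',cv2.resize(im[60:240,230:400],None,fx=3.3,fy=3.3,interpolation=cv2.INTER_CUBIC))
```

```text
t 2.1 p [458.9 232.7 235.1] yaw 0.94 tilt [0.    0.003] F [ 0.4 -0.6  0.1] q [ 0.34  0.06 -0.21  1.3   0.    2.54] w -0.003
b 0 0.04 0.118 -> [0.4588 0.2299] [ -2.6   1.8 117.1] 0.006
```

View pics/t1.png

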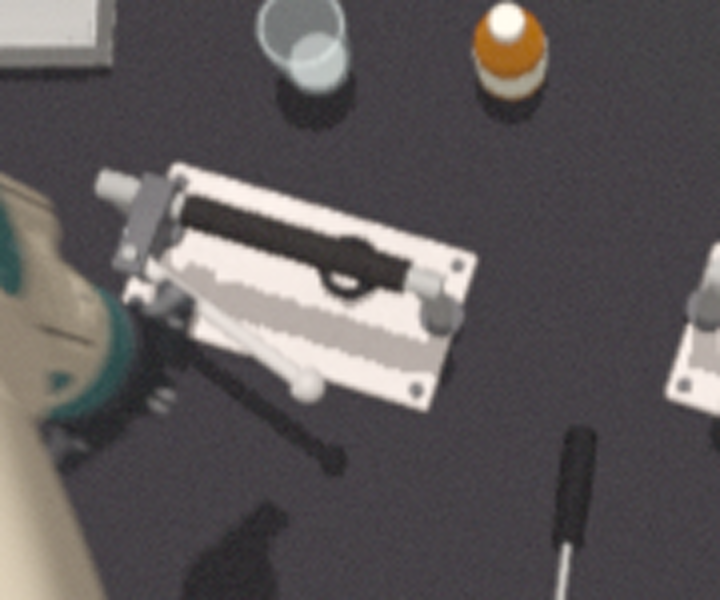

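View pics/s1.png

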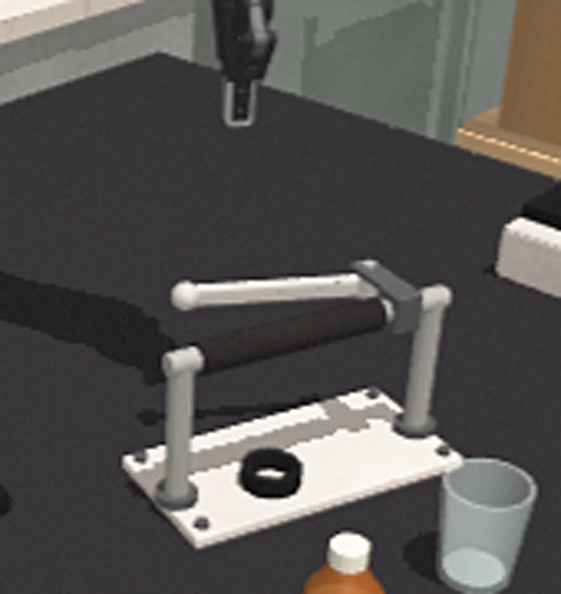

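Run:
```python
from h import *
from fit import proj
s,M=state();p=s['eef_pos']
for q in (p,p+[0,0,.06]): 
  a=proj('top',q)[0];b=proj('scene',q)[0];print((a-[120,120])*4,(b-[230,60])*3.3)
```

```text
[165.34369779 398.33854105] [230.47586188 156.74689066]
[139.1873661  385.89196322] [234.288142    87.20245904]
```

Run:
```python
from rig import read_camera
import cv2,numpy as np
im=read_camera('scene')[50:125,275:330]; im=np.clip(im.astype(float)*2.2,0,255).astype('uint8')
cv2.imwrite('pics/s2.png',cv2.resize(im,None,fx=8,fy=8,interpolation=cv2.INTER_CUBIC))
```

```text
(no output)
```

View pics/s2.png

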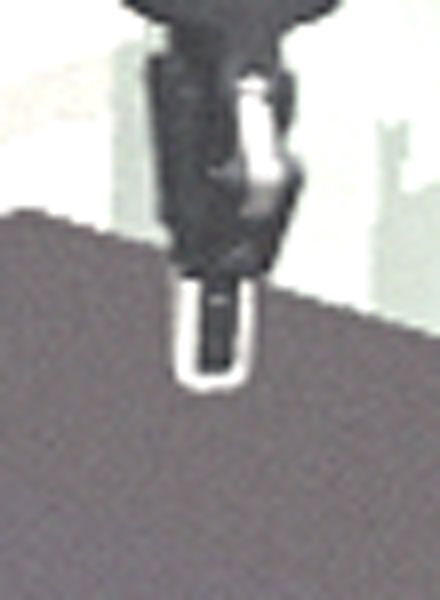

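Run:
```python
from h import *
from fit import proj
from rig import read_camera
import cv2,numpy as np
show()
im=read_camera('top')[195:250,125:190]; im=np.clip(im.astype(float)*2,0,255).astype('uint8')
im=cv2.resize(im,None,fx=10,fy=10,interpolation=cv2.INTER_CUBIC)
s,M=state();p=s['eef_pos']
for dz,c in((0,(0,0,255)),(.03,(0,255,0)),(.073,(255,0,0))):
  for l in(-.0145,.0145):
   for w in(-.011,.011):
    a=(proj('top',p+M@np.array([w,l,-dz]))[0]-[125,195]+.5)*10; cv2.circle(im,tuple(int(v) for v in a),4,c,-1)
cv2.imwrite('pics/t3.png',im)
im=read_camera('scene')[50:125,265:330]; im=np.clip(im.astype(float)*2,0,255).astype('uint8')
im=cv2.resize(im,None,fx=8,fy=8,interpolation=cv2.INTER_CUBIC)
for dz,c in((0,(0,0,255)),(.03,(0,255,0)),(.073,(255,0,0))):
  for l in(-.0145,.0145):
   for w in(-.011,.011):
    a=(proj('scene',p+M@np.array([w,l,-dz]))[0]-[265,50]+.5)*8; cv2.circle(im,tuple(int(v) for v in a),4,c,-1)
cv2.imwrite('pics/s3.png',im)
```

```text
t 2.25 p [458.2 230.8 234.6] yaw 0.941 tilt [-0.002  0.001] F [-0.6 -0.1  0.1] q [ 0.34  0.06 -0.21  1.3   0.    2.54] w -0.002
```

View pics/t3.png

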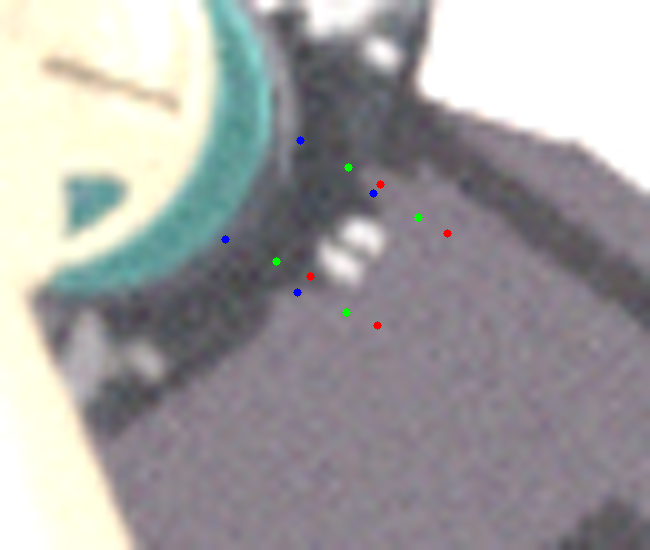

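View pics/s3.png

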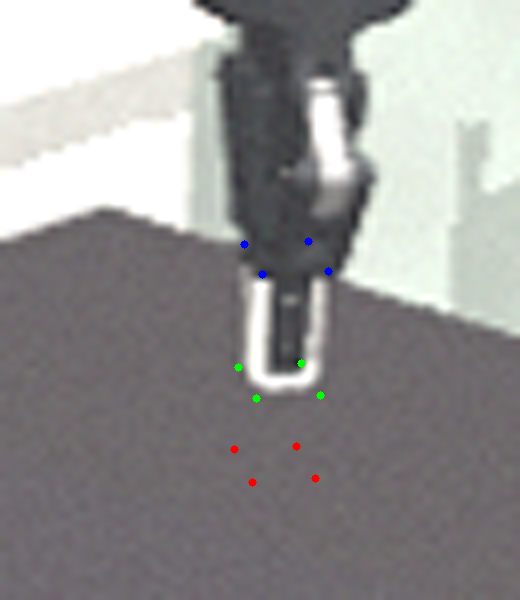

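Run:
```python
from h import *
from fit import proj
from scipy.optimize import least_squares
show()
f=lambda p:np.r_[proj('top',p)[0]-[159.5,219.5],proj('scene',p)[0]-[300.5,97.5]]
r=least_squares(f,[.459,.231,.23]);print(r.x,r.fun)
from fit import C
import cv2
for n in C:
  Rm=cv2.Rodrigues(C[n]['rvec'])[0];print(n,-Rm.T@C[n]['tvec'])
```

```text
t 2.35 p [457.9 229.1 235.1] yaw 0.938 tilt [-0.001  0.001] F [-0.4 -0.6  0. ] q [ 0.34  0.06 -0.21  1.3   0.    2.54] w -0.0
[0.4572914  0.23132252 0.26248407] [-0.63476462 -0.61932432 -0.93562987  0.2352143 ]
scene [ 1.19793032 -0.65321929  0.71054153]
top [ 0.33296048 -0.02818832  1.20683026]
```

Run:
```python
from h import *
plan('b',0,.04,.095)
```

```text
b 0 0.04 0.095 -> [0.4588 0.2299] [  1.2   0.6 140.1] 0.003
```

>>> step_arm(increments=[{"fingers": 1, "tx": 0, "ty": 0, "tz": 30, "turn": 0}, {"fingers": 1, "tx": 0, "ty": 0, "tz": 60, "turn": 0}, {"fingers": 1, "tx": 0, "ty": 0, "tz": 90, "turn": 0}, {"fingers": 1, "tx": 0, "ty": 0, "tz": 120, "turn": 0}, {"fingers": 1, "tx": 0, "ty": 0, "tz": 140, "turn": 0}])

```text
time: 2.85
eef_pos: [0.4559, 0.2273, 0.0932]
orientation: [0.893, 0.451, -0.002, -0.001]
ft_force: [-1.2, 0.6, -0.4]
gripper_width: -0.003
```

```bash
cat > look.py <<'E'
from h import *
from fit import proj
from rig import read_camera
import cv2,sys
def look(tag,u,k=1.6):
    x,y=U[u][:2]
    for n,h,w,f in(('top',60,75,5),('scene',65,75,5)):
        c=proj(n,[x-.07,y,.12])[0].astype(int); a,b=max(c[1]-h,0),max(c[0]-w,0)
        im=read_camera(n)[a:a+2*h,b:b+2*w]; im=np.clip(im.astype(float)*k,0,255).astype('uint8')
        im=cv2.resize(im,None,fx=f,fy=f,interpolation=cv2.INTER_CUBIC)
        cv2.imwrite(f'pics/{tag}_{n}.png',im[:600,:800]); print(n,'off',b,a,'scale',f)
E
python3 - <<'E'
from look import *
show();look('d1','b')
E
```

```text
t 2.85 p [455.9 227.3  93.2] yaw 0.936 tilt [-0.004  0.   ] F [-1.2  0.6 -0.4] q [ 0.33  0.16 -0.41  1.    0.    2.54] w -0.003
top off 112 143 scale 5
scene off 228 92 scale 5
```

View pics/d1_top.png

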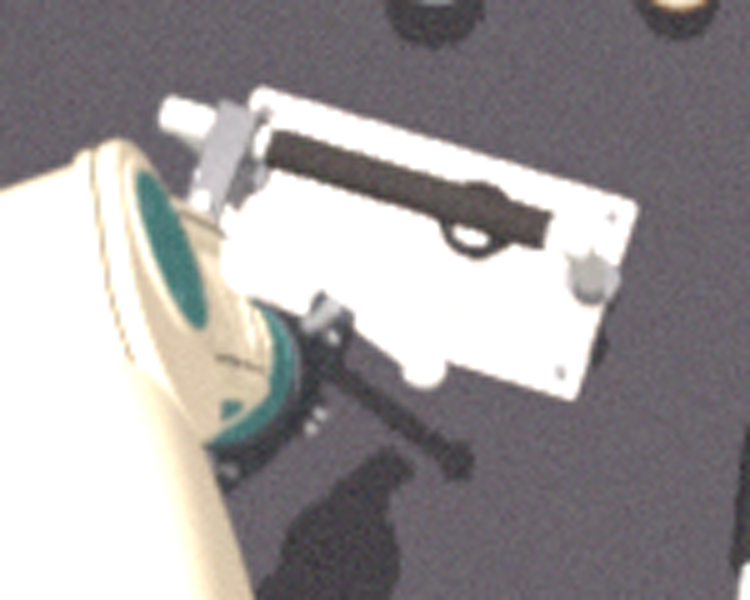

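View pics/d1_scene.png

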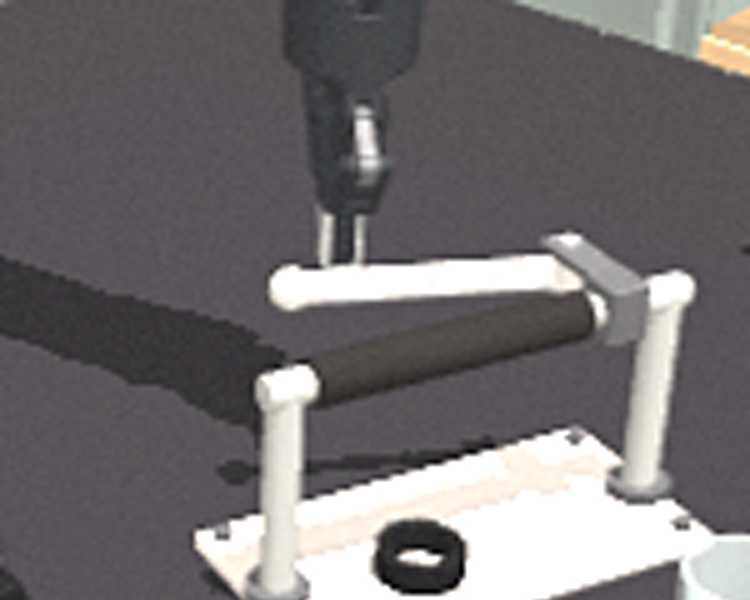

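>>> step_arm(increments=[{"fingers": 1, "tx": 2, "ty": 7, "tz": 0, "turn": 0}, {"fingers": 1, "tx": 3, "ty": 14, "tz": 0, "turn": 0}, {"fingers": 1, "tx": 3, "ty": 21, "tz": 0, "turn": 0}, {"fingers": 1, "tx": 3, "ty": 28, "tz": 0, "turn": 0}, {"fingers": 1, "tx": 3, "ty": 32, "tz": 0, "turn": 0}])

```text
time: 3.45
eef_pos: [0.4833, 0.2099, 0.0929]
orientation: [0.893, 0.451, -0.003, -0.001]
ft_force: [0.8, -0.5, -0.1]
gripper_width: -0.0
```

Run:
```python
from look import *
show();infer('b');look('d2','b',1.2);infer('b')
```

```text
t 3.45 p [483.3 209.9  92.9] yaw 0.935 tilt [-0.006 -0.001] F [ 0.8 -0.5 -0.1] q [ 0.29  0.19 -0.38  1.01  0.    2.49] w -0.0
b theta by yaw 0.0 offset press dir mm -8.4 along blade -1.6 F press 0.95 F along 0.04
top off 112 143 scale 5
scene off 228 92 scale 5
b theta by yaw 0.0 offset press dir mm -8.9 along blade -1.9 F press 0.12 F along -0.4
```

View pics/d2_top.png

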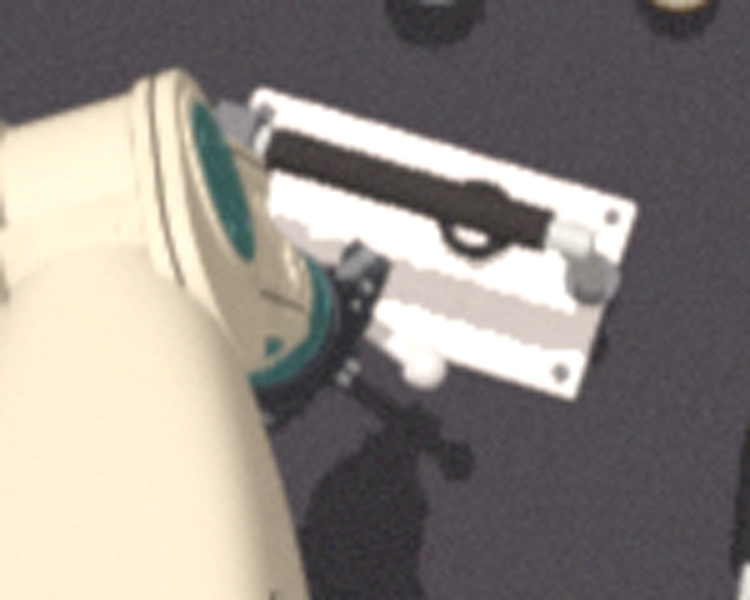

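View pics/d2_scene.png

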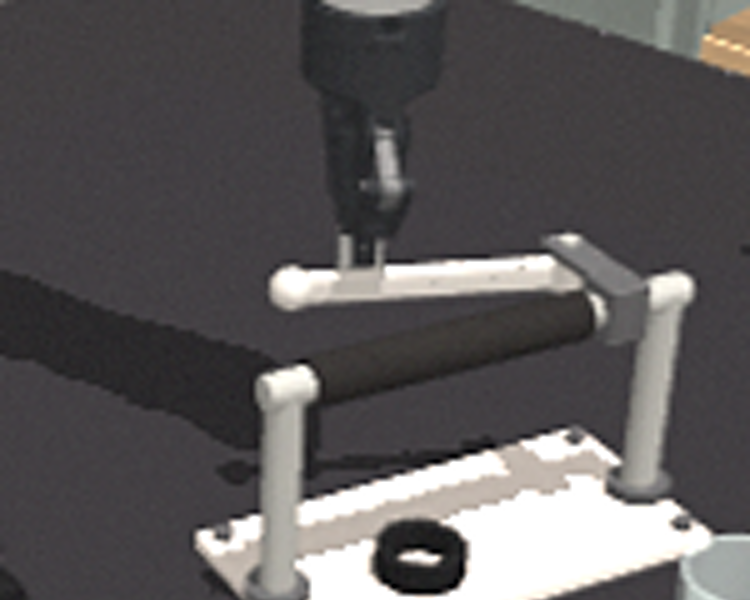

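>>> step_arm(increments=[{"fingers": 1, "tx": 0, "ty": 2, "tz": 0, "turn": 0}, {"fingers": 1, "tx": 0, "ty": 4, "tz": 0, "turn": 0}, {"fingers": 1, "tx": 0, "ty": 6, "tz": 0, "turn": 0}, {"fingers": 1, "tx": 0, "ty": 8, "tz": 0, "turn": 0}, {"fingers": 1, "tx": 0, "ty": 9, "tz": 0, "turn": 0}])

```text
time: 4.05
eef_pos: [0.4898, 0.2047, 0.0923]
orientation: [0.893, 0.451, -0.003, -0.002]
ft_force: [-2.6, 1.2, 0.4]
gripper_width: 0.0
```

Run:
```python
from h import *
show();infer('b')
```

```text
t 4.05 p [489.8 204.7  92.3] yaw 0.935 tilt [-0.008 -0.   ] F [-2.6  1.2  0.4] q [ 0.27  0.2  -0.37  1.01  0.    2.48] w 0.0
b theta by yaw 0.0 offset press dir mm -0.1 along blade -1.8 F press -2.75 F along -0.58
```

>>> step_arm(increments=[{"fingers": 1, "tx": -0.5, "ty": 3.3, "tz": 0, "turn": -0.03}, {"fingers": 1, "tx": -1, "ty": 6.7, "tz": 0, "turn": -0.06}, {"fingers": 1, "tx": -1.4, "ty": 10, "tz": 0, "turn": -0.09}, {"fingers": 1, "tx": -1.6, "ty": 13.4, "tz": 0, "turn": -0.12}, {"fingers": 1, "tx": -1.8, "ty": 16.7, "tz": 0, "turn": -0.15}])

```text
time: 4.55
eef_pos: [0.501, 0.1941, 0.0923]
orientation: [0.856, 0.517, -0.004, -0.003]
ft_force: [-3.1, 2.5, 2.6]
gripper_width: -0.001
```

Run:
```python
from look import *
show();infer('b');plan('b',.27,0,.0925);look('d3','b',1.2);infer('b')
```

```text
t 4.55 p [501.  194.1  92.3] yaw 1.087 tilt [-0.01   0.001] F [-3.1  2.5  2.6] q [ 0.25  0.21 -0.35  1.02  0.    2.3 ] w -0.001
b theta by yaw 0.152 offset press dir mm -2.0 along blade -1.7 F press -3.92 F along 0.75
b 0.27 0 0.0925 -> [0.5143 0.1871] [ 0.  15.  -0.4] -0.118
top off 112 143 scale 5
scene off 228 92 scale 5
b theta by yaw 0.15 offset press dir mm -1.3 along blade -1.7 F press -3.23 F along 0.33
```

View pics/d3_scene.png

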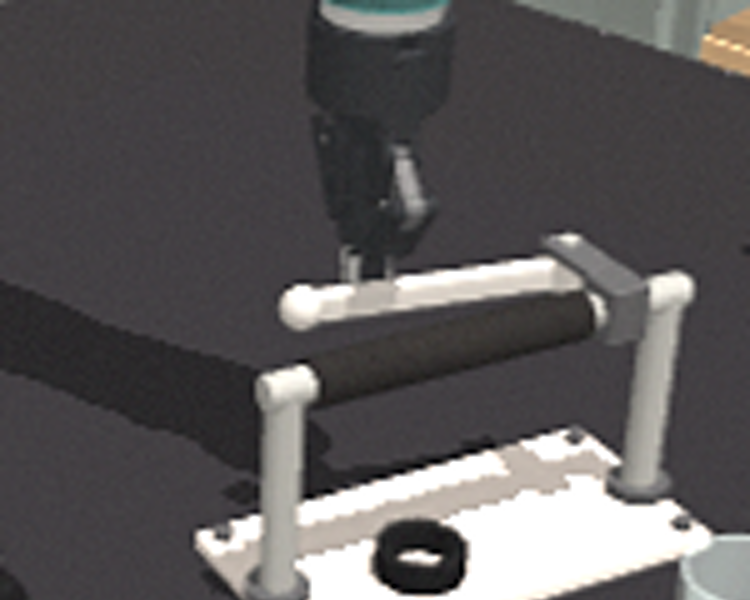

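>>> step_arm(increments=[{"fingers": 1, "tx": -0.4, "ty": 3, "tz": 0, "turn": -0.03}, {"fingers": 1, "tx": -0.8, "ty": 6, "tz": 0, "turn": -0.05}, {"fingers": 1, "tx": -1, "ty": 9, "tz": 0, "turn": -0.08}, {"fingers": 1, "tx": -1, "ty": 12, "tz": 0, "turn": -0.1}, {"fingers": 1, "tx": -1, "ty": 14, "tz": 0, "turn": -0.12}])

```text
time: 5.15
eef_pos: [0.5125, 0.1861, 0.092]
orientation: [0.824, 0.567, -0.005, -0.003]
ft_force: [-4.2, 0.6, 4.1]
gripper_width: 0.0
```

Run:
```python
from h import *
show();infer('b');plan('b',.32,0,.0925)
```

```text
t 5.15 p [512.5 186.1  92. ] yaw 1.206 tilt [-0.011  0.   ] F [-4.2  0.6  4.1] q [ 0.23  0.23 -0.33  1.02  0.    2.16] w 0.0
b theta by yaw 0.271 offset press dir mm -1.5 along blade -1.6 F press -4.1 F along -0.95
b 0.32 0 0.0925 -> [0.5192 0.1843] [ 0.7  6.9 -0.6] -0.049
```

>>> step_arm(increments=[{"fingers": 1, "tx": 0, "ty": 1, "tz": 0, "turn": -0.01}, {"fingers": 1, "tx": 0, "ty": 2, "tz": 0, "turn": -0.02}, {"fingers": 1, "tx": 0, "ty": 3, "tz": 0, "turn": -0.03}, {"fingers": 1, "tx": 0, "ty": 4, "tz": 0, "turn": -0.04}, {"fingers": 1, "tx": 0, "ty": 5, "tz": 0, "turn": -0.05}])

```text
time: 5.65
eef_pos: [0.5159, 0.1839, 0.0916]
orientation: [0.809, 0.588, -0.006, -0.004]
ft_force: [-5.4, 0.1, 4.2]
gripper_width: -0.001
```

Run:
```python
from h import *
show();infer('b');plan('b',.32,0,.0925)
```

```text
t 5.65 p [515.9 183.9  91.6] yaw 1.256 tilt [-0.013 -0.001] F [-5.4  0.1  4.2] q [ 0.22  0.23 -0.33  1.02  0.    2.11] w -0.001
b theta by yaw 0.322 offset press dir mm -3.1 along blade -1.4 F press -5.14 F along -1.53
b 0.32 0 0.0925 -> [0.5192 0.1843] [ 1.4  2.9 -1. ] 0.002
```

>>> step_arm(increments=[{"fingers": 1, "tx": 0, "ty": 1, "tz": 0, "turn": 0}, {"fingers": 1, "tx": 0, "ty": 1.5, "tz": 0, "turn": 0}, {"fingers": 1, "tx": 0, "ty": 2, "tz": 0, "turn": 0}, {"fingers": 1, "tx": 0, "ty": 2.5, "tz": 0, "turn": 0}, {"fingers": 1, "tx": 0, "ty": 3, "tz": 0, "turn": 0}])

```text
time: 6.15
eef_pos: [0.5178, 0.183, 0.0914]
orientation: [0.809, 0.588, -0.006, -0.004]
ft_force: [-5.5, 2.6, 4.1]
gripper_width: -0.001
```

Run:
```python
from look import *
show();infer('b');plan('b',.32,0,.0925);look('d4','b',1.2);infer('b')
```

```text
t 6.15 p [517.8 183.   91.4] yaw 1.257 tilt [-0.015 -0.   ] F [-5.5  2.6  4.1] q [ 0.22  0.24 -0.32  1.03  0.    2.11] w -0.001
b theta by yaw 0.322 offset press dir mm -1.1 along blade -1.6 F press -6.02 F along 0.81
b 0.32 0 0.0925 -> [0.5192 0.1843] [ 1.6  0.9 -1.1] 0.002
top off 112 143 scale 5
scene off 228 92 scale 5
b theta by yaw 0.322 offset press dir mm -1.0 along blade -1.6 F press -6.3 F along 0.43
```

View pics/d4_scene.png

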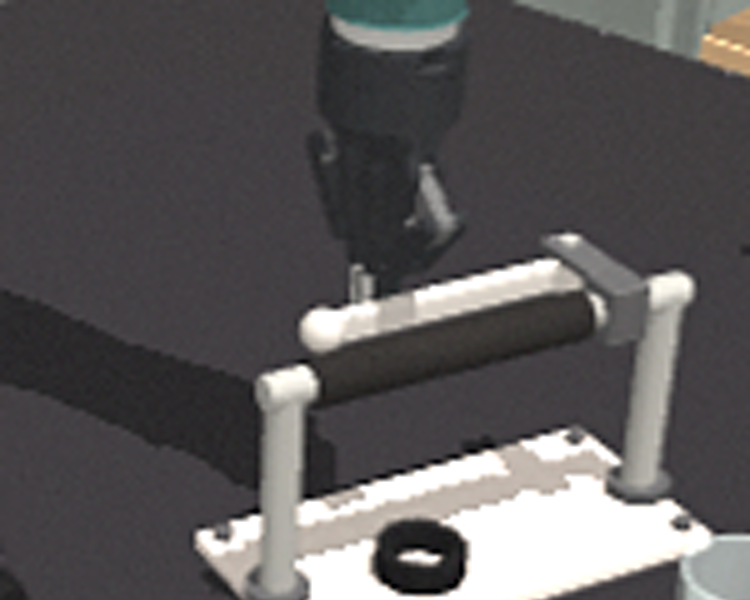

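View pics/d4_top.png

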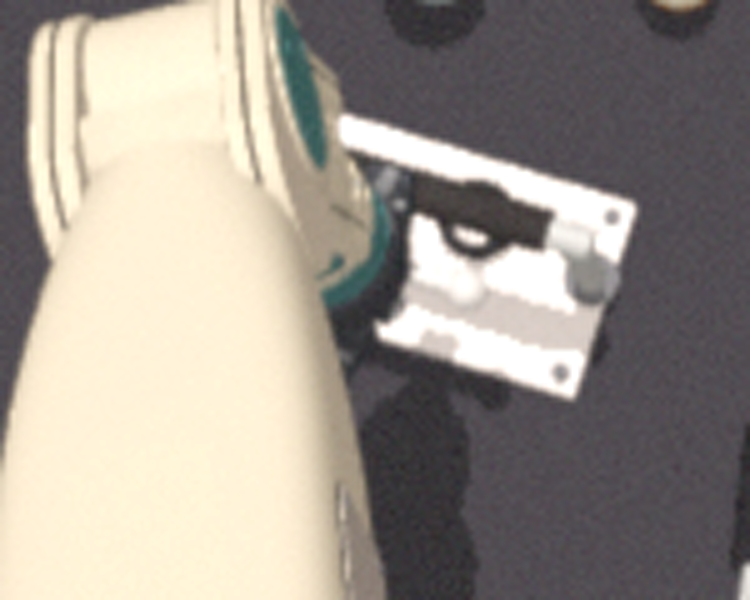

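```bash
cat >> look.py <<'E'
def ball(u,th):
    x,y,a,yp,_=U[u]; Rl={'b':.155,'c':.1}[u]; b=a-.32+th
    c,s=np.cos(a),np.sin(a); px,py=x+c*-.045-s*yp,y+s*-.045+c*yp
    P=[px+np.sin(b)*Rl,py-np.cos(b)*Rl,.14]
    return proj('top',P)[0],proj('scene',P)[0]
E
python3 - <<'E'
from look import *
for th in(0,.28,.3,.32): print(th,*ball('b',th))
E
```

```text
0 [196.90684751 215.71397935] [286.04107521 149.59938762]
0.28 [204.3857647  202.26628941] [291.36598249 156.93202125]
0.3 [204.76958701 201.24539378] [291.92023973 157.44468232]
0.32 [205.13251446 200.21871752] [292.49730339 157.95457101]
```

>>> step_arm(increments=[{"fingers": 1, "tx": 0, "ty": 0.5, "tz": 0, "turn": 0}, {"fingers": 1, "tx": 0, "ty": 1, "tz": 0, "turn": 0}, {"fingers": 1, "tx": 0, "ty": 1.5, "tz": 0, "turn": 0}, {"fingers": 1, "tx": 0, "ty": 2, "tz": 0, "turn": 0}, {"fingers": 1, "tx": 0, "ty": 2.5, "tz": 0, "turn": 0}])

```text
time: 6.75
eef_pos: [0.5182, 0.1828, 0.0914]
orientation: [0.809, 0.588, -0.007, -0.006]
ft_force: [-8.4, 3.7, 7.0]
gripper_width: -0.001
```

Run:
```python
from look import *
show();infer('b');look('d5','b',1.2);infer('b')
```

```text
t 6.75 p [518.2 182.8  91.4] yaw 1.257 tilt [-0.019  0.001] F [-8.4  3.7  7. ] q [ 0.22  0.24 -0.32  1.03  0.01  2.1 ] w -0.001
b theta by yaw 0.322 offset press dir mm -0.8 along blade -1.6 F press -9.14 F along 0.95
top off 112 143 scale 5
scene off 228 92 scale 5
b theta by yaw 0.322 offset press dir mm -0.9 along blade -1.6 F press -9.29 F along 0.74
```

View pics/d5_scene.png

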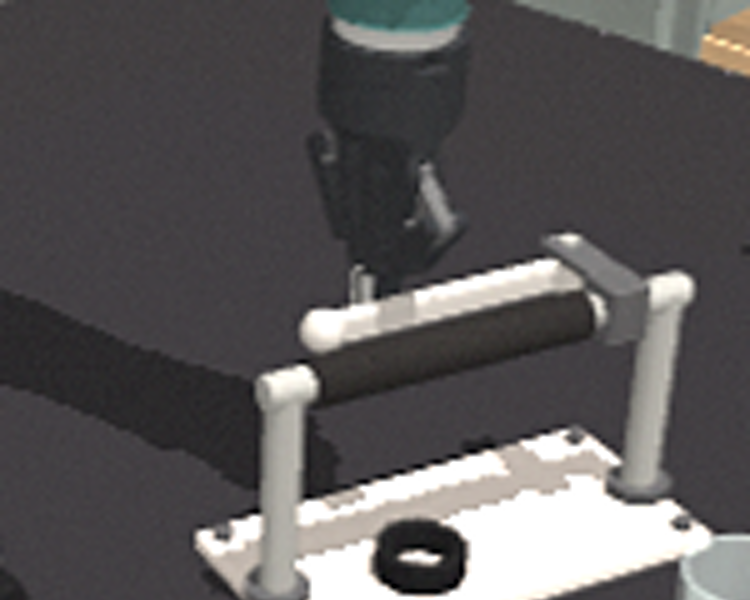

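View pics/d5_top.png

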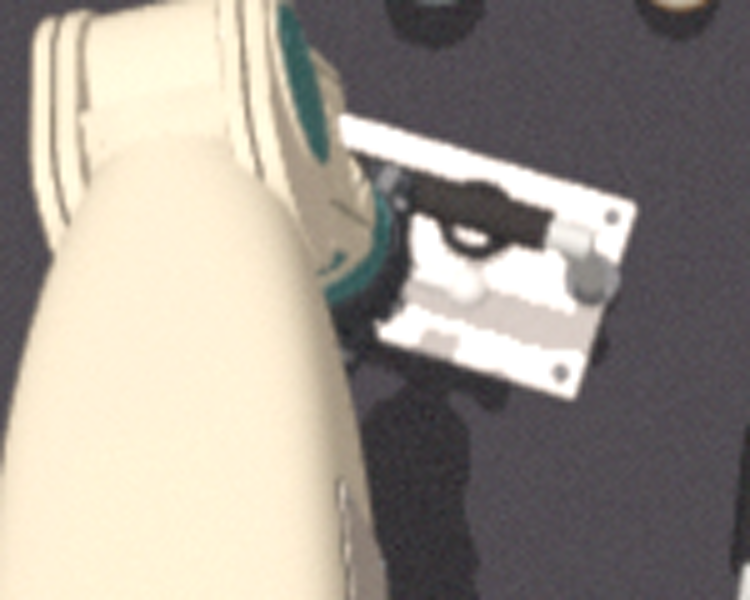

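>>> step_arm(increments=[{"fingers": 1, "tx": 0, "ty": 2, "tz": 0, "turn": 0}, {"fingers": 1, "tx": 0, "ty": 2, "tz": 0, "turn": 0}, {"fingers": 1, "tx": 0, "ty": 2, "tz": 0, "turn": 0}, {"fingers": 1, "tx": 0, "ty": 2, "tz": 0, "turn": 0}, {"fingers": 1, "tx": 0, "ty": 2, "tz": 0, "turn": 0}])

```text
time: 7.35
eef_pos: [0.5179, 0.1829, 0.0914]
orientation: [0.809, 0.588, -0.009, -0.008]
ft_force: [-8.4, 2.7, 7.0]
gripper_width: -0.002
```

>>> step_arm(increments=[{"fingers": 1, "tx": 0, "ty": 2, "tz": 0, "turn": 0}, {"fingers": 1, "tx": 0, "ty": 2, "tz": 0, "turn": 0}, {"fingers": 1, "tx": 0, "ty": 2, "tz": 0, "turn": 0}, {"fingers": 1, "tx": 0, "ty": 2, "tz": 0, "turn": 0}, {"fingers": 1, "tx": 0, "ty": 2, "tz": 0, "turn": 0}])

```text
time: 7.85
eef_pos: [0.5177, 0.183, 0.0915]
orientation: [0.808, 0.589, -0.01, -0.01]
ft_force: [-8.5, 3.0, 6.7]
gripper_width: -0.002
```

>>> step_arm(increments=[{"fingers": 1, "tx": 0, "ty": 2, "tz": 0, "turn": 0}, {"fingers": 1, "tx": 0, "ty": 2, "tz": 0, "turn": 0}, {"fingers": 1, "tx": 0, "ty": 2, "tz": 0, "turn": 0}, {"fingers": 1, "tx": 0, "ty": 2, "tz": 0, "turn": 0}, {"fingers": 1, "tx": 0, "ty": 2, "tz": 0, "turn": 0}])

```text
time: 8.35
eef_pos: [0.5175, 0.1831, 0.0916]
orientation: [0.808, 0.589, -0.011, -0.011]
ft_force: [-9.4, 3.3, 7.5]
gripper_width: -0.001
```

Run:
```python
from h import *
show();infer('b');plan('b',.2,0,.0925)
```

```text
t 8.35 p [517.5 183.1  91.6] yaw 1.259 tilt [-0.031  0.006] F [-9.4  3.3  7.5] q [ 0.22  0.25 -0.31  1.04  0.01  2.1 ] w -0.001
b theta by yaw 0.325 offset press dir mm -1.8 along blade -1.6 F press -10.0 F along 0.29
b 0.2 0 0.0925 -> [0.5078 0.1914] [  5.  -11.8  -0.6] 0.125
```

>>> step_arm(increments=[{"fingers": 1, "tx": 0.2, "ty": 0, "tz": 0, "turn": 0}, {"fingers": 1, "tx": 0.5, "ty": -2, "tz": 0, "turn": 0.02}, {"fingers": 1, "tx": 1, "ty": -4, "tz": 0, "turn": 0.04}, {"fingers": 1, "tx": 1.5, "ty": -6, "tz": 0, "turn": 0.06}, {"fingers": 1, "tx": 2, "ty": -8, "tz": 0, "turn": 0.08}])

```text
time: 8.85
eef_pos: [0.51, 0.1876, 0.0917]
orientation: [0.831, 0.556, -0.012, -0.011]
ft_force: [-4.3, 2.6, 2.2]
gripper_width: 0.0
```

Run:
```python
from h import *
show();infer('b');plan('b',.15,0,.0925)
```

```text
t 8.85 p [510.  187.6  91.7] yaw 1.178 tilt [-0.032  0.006] F [-4.3  2.6  2.2] q [ 0.23  0.24 -0.32  1.04  0.01  2.19] w 0.0
b theta by yaw 0.244 offset press dir mm -1.3 along blade -1.7 F press -4.95 F along 0.77
b 0.15 0 0.0925 -> [0.5033 0.1948] [ 4.1 -8.9 -0.6] 0.094
```

Lever follows the finger. Continue.

>>> step_arm(increments=[{"fingers": 1, "tx": 0.4, "ty": -2, "tz": 0, "turn": 0.02}, {"fingers": 1, "tx": 0.9, "ty": -4, "tz": 0, "turn": 0.04}, {"fingers": 1, "tx": 1.5, "ty": -6.3, "tz": 0, "turn": 0.06}, {"fingers": 1, "tx": 2.1, "ty": -8.5, "tz": 0, "turn": 0.08}, {"fingers": 1, "tx": 2.6, "ty": -10.5, "tz": 0, "turn": 0.1}])

```text
time: 9.35
eef_pos: [0.501, 0.194, 0.0917]
orientation: [0.858, 0.513, -0.012, -0.011]
ft_force: [-3.7, 1.8, 0.2]
gripper_width: -0.003
```

Run:
```python
from h import *
show();infer('b');plan('b',.05,0,.0925)
```

```text
t 9.35 p [501.  194.   91.7] yaw 1.077 tilt [-0.032  0.006] F [-3.7  1.8  0.2] q [ 0.24  0.23 -0.34  1.04  0.01  2.31] w -0.003
b theta by yaw 0.142 offset press dir mm -0.8 along blade -1.9 F press -4.11 F along -0.13
b 0.05 0 0.0925 -> [0.4949 0.2022] [ 4.3 -9.3 -0.5] 0.092
```

>>> step_arm(increments=[{"fingers": 1, "tx": 0.4, "ty": -2, "tz": 0, "turn": 0.02}, {"fingers": 1, "tx": 0.9, "ty": -4, "tz": 0, "turn": 0.04}, {"fingers": 1, "tx": 1.5, "ty": -6, "tz": 0, "turn": 0.06}, {"fingers": 1, "tx": 2.1, "ty": -8, "tz": 0, "turn": 0.08}, {"fingers": 1, "tx": 2.6, "ty": -10, "tz": 0, "turn": 0.1}])

```text
time: 9.85
eef_pos: [0.4932, 0.201, 0.0918]
orientation: [0.883, 0.468, -0.013, -0.01]
ft_force: [-2.9, 0.3, -0.8]
gripper_width: 0.001
```

Run:
```python
from h import *
show();infer('b');plan('b',0,0,.0925)
```

```text
t 9.85 p [493.2 201.   91.8] yaw 0.975 tilt [-0.032  0.005] F [-2.9  0.3 -0.8] q [ 0.26  0.22 -0.35  1.04  0.01  2.42] w 0.001
b theta by yaw 0.04 offset press dir mm 0.3 along blade -2.1 F press -2.61 F along -1.37
b 0 0 0.0925 -> [0.491  0.2062] [ 3.  -4.7 -0.6] 0.04
```

>>> step_arm(increments=[{"fingers": 1, "tx": 0.2, "ty": -1, "tz": 0, "turn": 0.01}, {"fingers": 1, "tx": 0.4, "ty": -2, "tz": 0, "turn": 0.02}, {"fingers": 1, "tx": 0.6, "ty": -3, "tz": 0, "turn": 0.03}, {"fingers": 1, "tx": 0.8, "ty": -4, "tz": 0, "turn": 0.04}, {"fingers": 1, "tx": 1, "ty": -4.5, "tz": 0, "turn": 0.04}])

```text
time: 10.35
eef_pos: [0.49, 0.2043, 0.0918]
orientation: [0.893, 0.45, -0.013, -0.01]
ft_force: [-3.5, -0.4, -1.3]
gripper_width: 0.0
```

Run:
```python
from look import *
show();infer('b');look('d6','b',1.2);infer('b')
```

```text
t 10.35 p [490.  204.3  91.8] yaw 0.935 tilt [-0.032  0.005] F [-3.5 -0.4 -1.3] q [ 0.27  0.22 -0.35  1.04  0.01  2.47] w 0.0
b theta by yaw -0.0 offset press dir mm 0.3 along blade -2.1 F press -2.6 F along -2.46
top off 112 143 scale 5
scene off 228 92 scale 5
b theta by yaw 0.0 offset press dir mm 0.2 along blade -2.1 F press -2.44 F along -1.56
```

View pics/d6_scene.png

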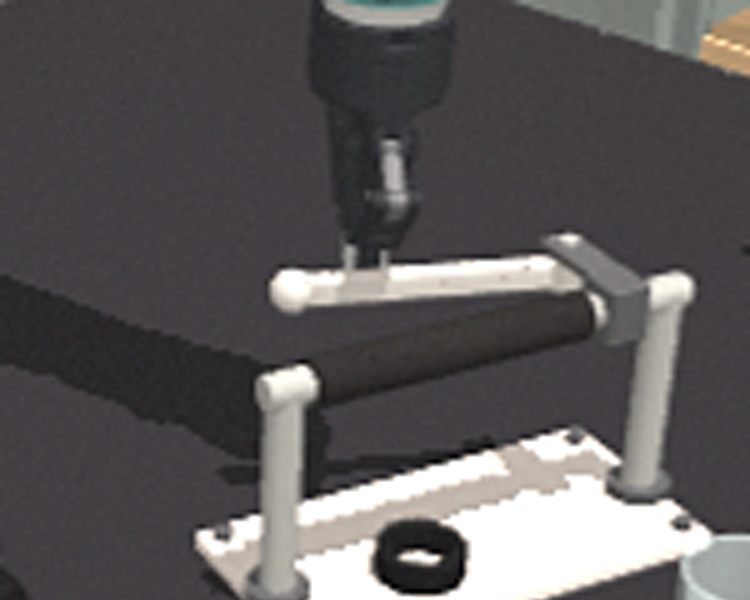

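View pics/d6_top.png

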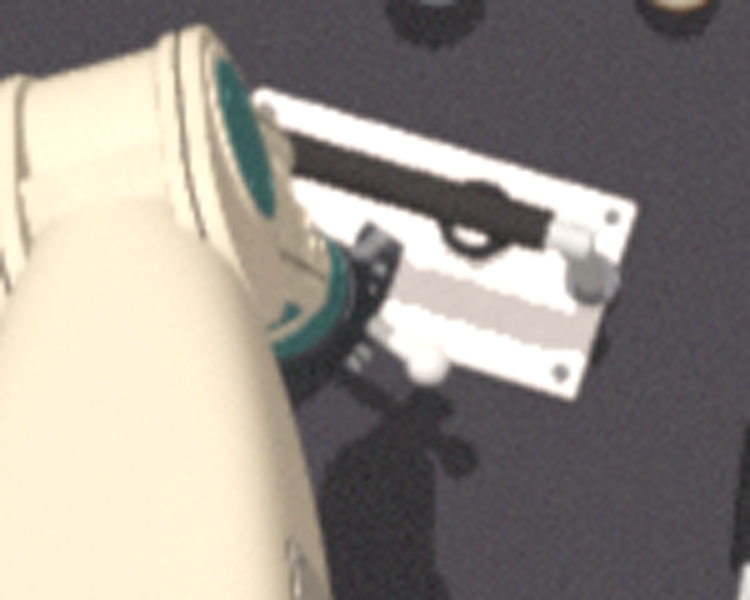

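>>> step_arm(increments=[{"fingers": 1, "tx": 0.2, "ty": -0.7, "tz": 0, "turn": 0}, {"fingers": 1, "tx": 0.4, "ty": -1.4, "tz": 0, "turn": 0}, {"fingers": 1, "tx": 0.6, "ty": -2.1, "tz": 0, "turn": 0}, {"fingers": 1, "tx": 0.6, "ty": -2.8, "tz": 0, "turn": 0}, {"fingers": 1, "tx": 0.6, "ty": -3.5, "tz": 0, "turn": 0}])

```text
time: 10.95
eef_pos: [0.489, 0.2071, 0.0926]
orientation: [0.893, 0.451, -0.012, -0.009]
ft_force: [-0.6, 0.0, -0.1]
gripper_width: 0.003
```

Run:
```python
from h import *
show();infer('b')
```

```text
t 10.95 p [489.  207.1  92.6] yaw 0.935 tilt [-0.029  0.006] F [-0.6  0.  -0.1] q [ 0.27  0.21 -0.35  1.03  0.01  2.48] w 0.003
b theta by yaw 0.0 offset press dir mm -2.2 along blade -0.4 F press -0.48 F along -0.31
```

>>> step_arm(increments=[{"fingers": 1, "tx": 0, "ty": -2, "tz": 0, "turn": 0}, {"fingers": 1, "tx": 0, "ty": -5, "tz": 0, "turn": 0}, {"fingers": 1, "tx": 0, "ty": -13, "tz": 0, "turn": 0}, {"fingers": 1, "tx": 0, "ty": -25, "tz": 0, "turn": 0}, {"fingers": 1, "tx": 0, "ty": -38, "tz": 0, "turn": 0}])

```text
time: 11.45
eef_pos: [0.4574, 0.2302, 0.0935]
orientation: [0.893, 0.45, -0.012, -0.009]
ft_force: [-0.4, 0.1, -0.2]
gripper_width: -0.002
```

>>> step_arm(increments=[{"fingers": 1, "tx": 0, "ty": -5, "tz": -20, "turn": 0}, {"fingers": 1, "tx": 0, "ty": -5, "tz": -50, "turn": 0}, {"fingers": 1, "tx": 0, "ty": -5, "tz": -80, "turn": 0}, {"fingers": 1, "tx": 0, "ty": -5, "tz": -115, "turn": 0}, {"fingers": 1, "tx": 0, "ty": -5, "tz": -145, "turn": 0}])

```text
time: 11.95
eef_pos: [0.4568, 0.2331, 0.2403]
orientation: [0.892, 0.451, -0.012, -0.009]
ft_force: [-0.5, 0.1, 0.6]
gripper_width: -0.0
```

Run:
```python
from look import *
show();look('d7','b',1.0);print(*ball('b',0));plan('c',0,.04,.235)
```

```text
t 11.95 p [456.8 233.1 240.3] yaw 0.936 tilt [-0.029  0.006] F [-0.5  0.1  0.6] q [ 0.34  0.08 -0.19  1.33  0.02  2.54] w -0.0
top off 112 143 scale 5
scene off 228 92 scale 5
[196.90684751 215.71397935] [286.04107521 149.59938762]
c 0 0.04 0.235 -> [ 0.4026 -0.1766] [-364.6  197.7    6.3] 0.025
```

View pics/d7_top.png

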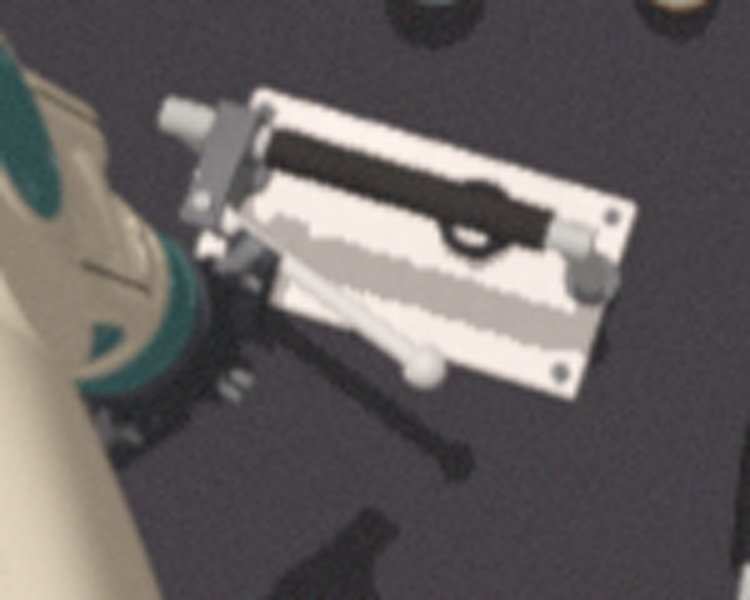

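View pics/d7_scene.png

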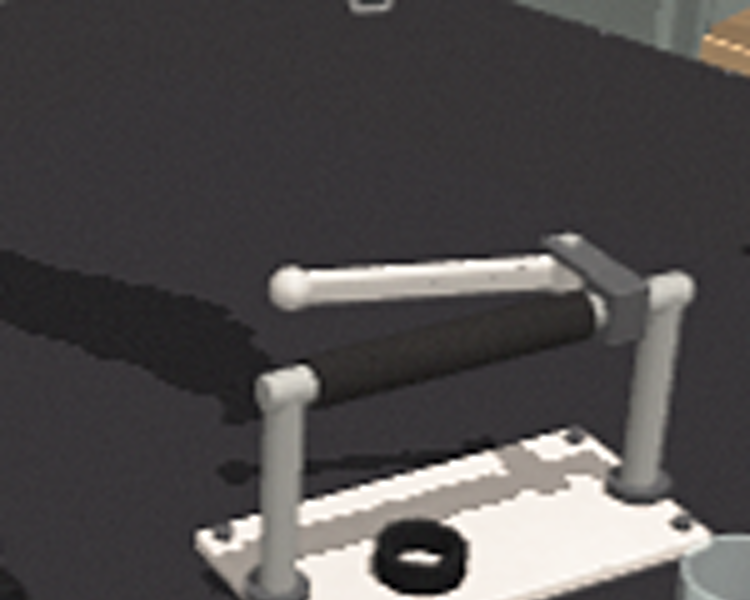

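>>> step_arm(increments=[{"fingers": 1, "tx": -38, "ty": 20, "tz": 0, "turn": 0}, {"fingers": 1, "tx": -76, "ty": 41, "tz": 0, "turn": 0}, {"fingers": 1, "tx": -114, "ty": 62, "tz": 0, "turn": 0}, {"fingers": 1, "tx": -152, "ty": 82, "tz": 0, "turn": 0}, {"fingers": 1, "tx": -190, "ty": 103, "tz": 0, "turn": 0}])

```text
time: 12.55
eef_pos: [0.4285, 0.0195, 0.2415]
orientation: [0.892, 0.452, -0.008, -0.009]
ft_force: [1.2, -0.1, -0.7]
gripper_width: 0.003
```

Run:
```python
from look import *
show();plan('c',0,.04,.235)
```

```text
t 12.55 p [428.5  19.5 241.5] yaw 0.937 tilt [-0.022  0.009] F [ 1.2 -0.1 -0.7] q [-0.11 -0.08 -0.34  1.34  0.01  2.09] w 0.003
c 0 0.04 0.235 -> [ 0.4026 -0.1766] [-173.2   95.4    5.3] 0.026
```

>>> step_arm(increments=[{"fingers": 1, "tx": -38, "ty": 20, "tz": 0, "turn": 0}, {"fingers": 1, "tx": -76, "ty": 41, "tz": 0, "turn": 0}, {"fingers": 1, "tx": -114, "ty": 62, "tz": 0, "turn": 0.01}, {"fingers": 1, "tx": -150, "ty": 82, "tz": 0, "turn": 0.02}, {"fingers": 1, "tx": -173, "ty": 95, "tz": 0, "turn": 0.025}])

```text
time: 13.05
eef_pos: [0.4014, -0.1775, 0.2393]
orientation: [0.898, 0.439, -0.008, -0.009]
ft_force: [-0.3, 0.2, 0.6]
gripper_width: -0.004
```

Run:
```python
from look import *
show();look('e1','c',1.0);plan('c',0,.04,.095);plan('c',0,.025,.095)
```

```text
t 13.05 p [ 401.4 -177.5  239.3] yaw 0.91 tilt [-0.023  0.009] F [-0.3  0.2  0.6] q [-0.56 -0.06 -0.32  1.33 -0.    1.67] w -0.004
top off 255 164 scale 5
scene off 91 141 scale 5
c 0 0.04 0.095 -> [ 0.4026 -0.1766] [  2.7   3.3 144.2] -0.003
c 0 0.025 0.095 -> [ 0.4145 -0.1858] [  2.7  18.3 143.8] -0.003
```

View pics/e1_top.png

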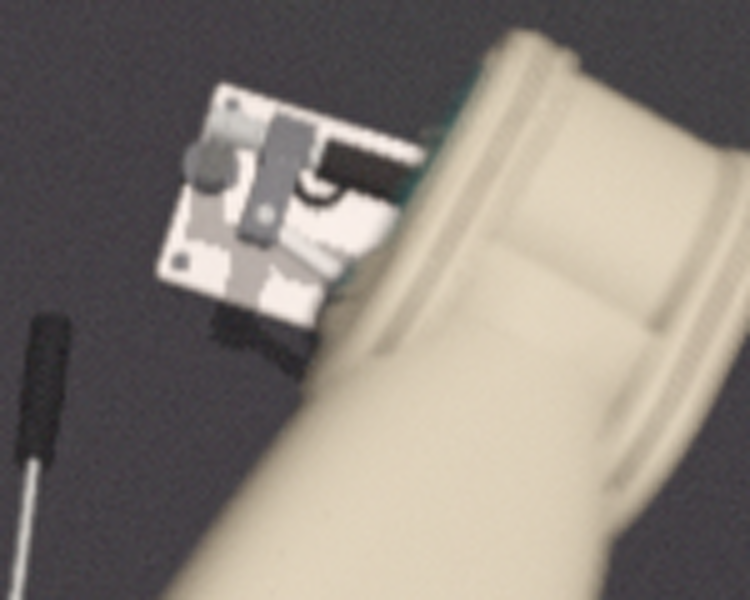

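Top view is covered by the arm; the scene view will serve. Descend.

>>> step_arm(increments=[{"fingers": 1, "tx": 1, "ty": 1, "tz": 30, "turn": 0}, {"fingers": 1, "tx": 2, "ty": 2, "tz": 60, "turn": 0}, {"fingers": 1, "tx": 3, "ty": 3, "tz": 90, "turn": 0}, {"fingers": 1, "tx": 3, "ty": 3, "tz": 120, "turn": 0}, {"fingers": 1, "tx": 3, "ty": 3, "tz": 145, "turn": 0}])

```text
time: 13.65
eef_pos: [0.4012, -0.1736, 0.092]
orientation: [0.898, 0.439, -0.009, -0.011]
ft_force: [-0.4, 0.0, 0.1]
gripper_width: -0.004
```

Run:
```python
from look import *
show();infer('c');look('e2','c',1.2)
```

```text
t 13.65 p [ 401.2 -173.6   92. ] yaw 0.91 tilt [-0.026  0.011] F [-0.4  0.   0.1] q [-0.55  0.05 -0.54  1.01 -0.    1.68] w -0.004
c theta by yaw -0.001 offset press dir mm -42.8 along blade 1.4 F press -0.31 F along -0.23
top off 255 164 scale 5
scene off 91 141 scale 5
```

View pics/e2_scene.png

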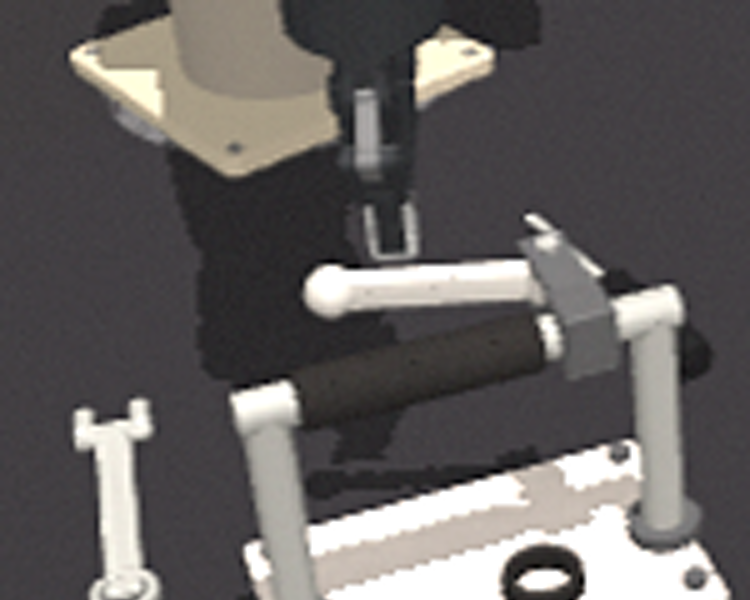

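>>> step_arm(increments=[{"fingers": 1, "tx": -1, "ty": 8, "tz": 0, "turn": 0}, {"fingers": 1, "tx": -1, "ty": 16, "tz": 0, "turn": 0}, {"fingers": 1, "tx": -1, "ty": 24, "tz": 0, "turn": 0}, {"fingers": 1, "tx": -1, "ty": 31, "tz": 0, "turn": 0}, {"fingers": 1, "tx": -1, "ty": 36, "tz": 0, "turn": 0}])

```text
time: 14.25
eef_pos: [0.4279, -0.1962, 0.09]
orientation: [0.898, 0.439, -0.01, -0.012]
ft_force: [0.2, 1.1, 0.1]
gripper_width: -0.002
```

Run:
```python
from look import *
show();infer('c');look('e3','c',1.2);infer('c')
```

```text
t 14.25 p [ 427.9 -196.2   90. ] yaw 0.909 tilt [-0.03   0.013] F [0.2 1.1 0.1] q [-0.56  0.12 -0.47  1.01 -0.    1.67] w -0.002
c theta by yaw -0.001 offset press dir mm -7.8 along blade -0.1 F press -0.53 F along 0.95
top off 255 164 scale 5
scene off 91 141 scale 5
c theta by yaw -0.002 offset press dir mm -8.3 along blade -0.1 F press -0.43 F along -0.13
```

View pics/e3_scene.png

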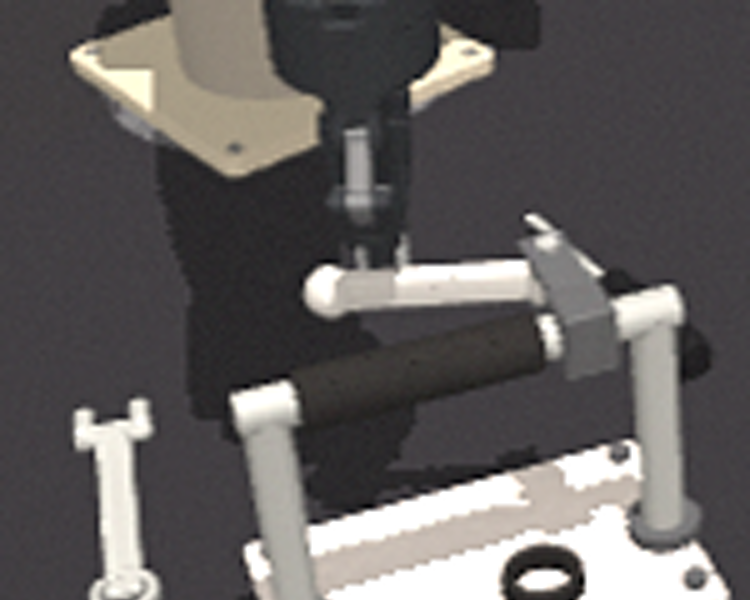

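>>> step_arm(increments=[{"fingers": 1, "tx": 1, "ty": 2, "tz": -1, "turn": 0}, {"fingers": 1, "tx": 1, "ty": 4, "tz": -2, "turn": 0}, {"fingers": 1, "tx": 1, "ty": 6, "tz": -2, "turn": 0}, {"fingers": 1, "tx": 1, "ty": 8, "tz": -2, "turn": 0}, {"fingers": 1, "tx": 1, "ty": 9, "tz": -2, "turn": 0}])

```text
time: 14.85
eef_pos: [0.4345, -0.2002, 0.0912]
orientation: [0.898, 0.439, -0.011, -0.014]
ft_force: [-3.1, 0.7, 1.2]
gripper_width: -0.001
```

Run:
```python
from h import *
show();infer('c')
for d in np.arange(.02,.33,.02): print(round(d,2),'n',round(20.5*(1-np.cos(d))+78*np.sin(d),1),'t',round(78*(1-np.cos(d))-20.5*np.sin(d),1))
```

```text
t 14.85 p [ 434.5 -200.2   91.2] yaw 0.909 tilt [-0.032  0.015] F [-3.1  0.7  1.2] q [-0.56  0.13 -0.45  1.02 -0.    1.67] w -0.001
c theta by yaw -0.001 offset press dir mm -0.2 along blade 0.8 F press -2.87 F along -1.37
0.02 n 1.6 t -0.4
0.04 n 3.1 t -0.8
0.06 n 4.7 t -1.1
0.08 n 6.3 t -1.4
0.1 n 7.9 t -1.7
0.12 n 9.5 t -1.9
0.14 n 11.1 t -2.1
0.16 n 12.7 t -2.3
0.18 n 14.3 t -2.4
0.2 n 15.9 t -2.5
0.22 n 17.5 t -2.6
0.24 n 19.1 t -2.6
0.26 n 20.7 t -2.6
0.28 n 22.4 t -2.6
0.3 n 24.0 t -2.6
0.32 n 25.6 t -2.5
```

Contact at the expected place. Press along the arc.

>>> step_arm(increments=[{"fingers": 1, "tx": -0.5, "ty": 2.4, "tz": 0, "turn": -0.03}, {"fingers": 1, "tx": -1, "ty": 4.8, "tz": 0, "turn": -0.06}, {"fingers": 1, "tx": -1.5, "ty": 7.1, "tz": 0, "turn": -0.09}, {"fingers": 1, "tx": -1.9, "ty": 9.5, "tz": 0, "turn": -0.12}, {"fingers": 1, "tx": -2.2, "ty": 12, "tz": 0, "turn": -0.15}])

```text
time: 15.35
eef_pos: [0.4413, -0.2082, 0.0906]
orientation: [0.862, 0.506, -0.01, -0.016]
ft_force: [-3.6, 3.7, 3.0]
gripper_width: -0.0
```

Run:
```python
from h import *
show();infer('c');plan('c',.27,0,.0915)
```

```text
t 15.35 p [ 441.3 -208.2   90.6] yaw 1.061 tilt [-0.034  0.017] F [-3.6  3.7  3. ] q [-0.57  0.15 -0.43  1.03 -0.    1.51] w -0.0
c theta by yaw 0.15 offset press dir mm -1.7 along blade 1.2 F press -4.91 F along 1.49
c 0.27 0 0.0915 -> [ 0.4496 -0.2164] [-3.1 11.2 -1.4] -0.12
```

>>> step_arm(increments=[{"fingers": 1, "tx": -0.6, "ty": 2.4, "tz": 0, "turn": -0.03}, {"fingers": 1, "tx": -1.1, "ty": 4.7, "tz": 0, "turn": -0.05}, {"fingers": 1, "tx": -1.6, "ty": 7, "tz": 0, "turn": -0.08}, {"fingers": 1, "tx": -2, "ty": 9, "tz": 0, "turn": -0.1}, {"fingers": 1, "tx": -2.4, "ty": 11, "tz": 0, "turn": -0.12}])

```text
time: 15.85
eef_pos: [0.4486, -0.2147, 0.0899]
orientation: [0.83, 0.557, -0.01, -0.018]
ft_force: [-3.4, 3.6, 3.5]
gripper_width: -0.001
```

Run:
```python
from h import *
show();infer('c');plan('c',.32,0,.0915)
```

```text
t 15.85 p [ 448.6 -214.7   89.9] yaw 1.182 tilt [-0.036  0.019] F [-3.4  3.6  3.5] q [-0.57  0.17 -0.41  1.03 -0.    1.39] w -0.001
c theta by yaw 0.271 offset press dir mm -1.6 along blade 1.3 F press -4.49 F along 2.05
c 0.32 0 0.0915 -> [ 0.4529 -0.2187] [-2.2  5.4 -1.8] -0.049
```

>>> step_arm(increments=[{"fingers": 1, "tx": -0.3, "ty": 1, "tz": 0, "turn": -0.01}, {"fingers": 1, "tx": -0.6, "ty": 2, "tz": 0, "turn": -0.02}, {"fingers": 1, "tx": -0.9, "ty": 3, "tz": 0, "turn": -0.03}, {"fingers": 1, "tx": -1.2, "ty": 4, "tz": 0, "turn": -0.04}, {"fingers": 1, "tx": -1.5, "ty": 4.8, "tz": 0, "turn": -0.05}])

```text
time: 16.35
eef_pos: [0.4511, -0.2167, 0.0894]
orientation: [0.816, 0.578, -0.01, -0.02]
ft_force: [-5.0, 3.2, 5.8]
gripper_width: -0.001
```

Run:
```python
from h import *
show();infer('c');plan('c',.32,0,.0915)
```

```text
t 16.35 p [ 451.1 -216.7   89.4] yaw 1.232 tilt [-0.039  0.021] F [-5.   3.2  5.8] q [-0.57  0.18 -0.4   1.03 -0.    1.33] w -0.001
c theta by yaw 0.322 offset press dir mm -2.5 along blade 1.4 F press -5.78 F along 1.39
c 0.32 0 0.0915 -> [ 0.4529 -0.2187] [-1.4  2.3 -2.2] 0.002
```

>>> step_arm(increments=[{"fingers": 1, "tx": -0.3, "ty": 1, "tz": 0, "turn": 0}, {"fingers": 1, "tx": -0.3, "ty": 1.5, "tz": 0, "turn": 0}, {"fingers": 1, "tx": -0.3, "ty": 2, "tz": 0, "turn": 0}, {"fingers": 1, "tx": -0.3, "ty": 2.5, "tz": 0, "turn": 0}, {"fingers": 1, "tx": -0.3, "ty": 3, "tz": 0, "turn": 0}])

```text
time: 16.85
eef_pos: [0.4512, -0.2168, 0.0891]
orientation: [0.816, 0.578, -0.011, -0.022]
ft_force: [-8.0, 4.0, 7.1]
gripper_width: -0.0
```

Run:
```python
from look import *
show();infer('c');look('e4','c',1.2);infer('c')
for t in(0,.28,.3,.32): print(t,*[(a-o)*5 for a,o in zip(ball('c',t),((255,164),(91,141)))])
```

```text
t 16.85 p [ 451.2 -216.8   89.1] yaw 1.232 tilt [-0.044  0.023] F [-8.   4.   7.1] q [-0.57  0.18 -0.4   1.04 -0.    1.34] w -0.0
c theta by yaw 0.322 offset press dir mm -2.3 along blade 1.3 F press -8.91 F along 1.09
top off 255 164 scale 5
scene off 91 141 scale 5
c theta by yaw 0.321 offset press dir mm -2.3 along blade 1.4 F press -8.59 F along -0.19
0 [407.04547667 326.51871044] [329.26246309 290.33412156]
0.28 [429.7635934  282.73140229] [333.46864333 324.25970381]
0.3 [430.88487939 279.38419572] [334.45123721 326.62545559]
0.32 [431.9367     276.01498863] [335.52551517 328.97777631]
```

View pics/e4_scene.png

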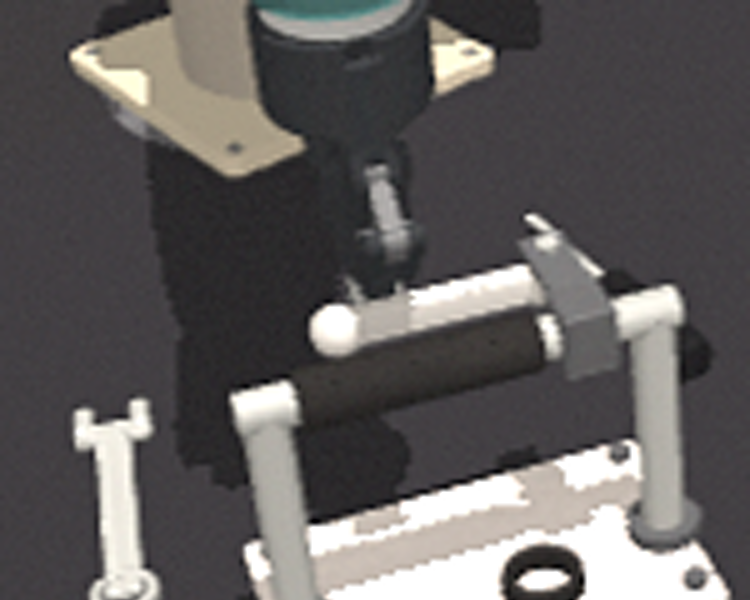

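>>> step_arm(increments=[{"fingers": 1, "tx": 0, "ty": 2.2, "tz": 0, "turn": 0}, {"fingers": 1, "tx": 0, "ty": 2.2, "tz": 0, "turn": 0}, {"fingers": 1, "tx": 0, "ty": 2.2, "tz": 0, "turn": 0}, {"fingers": 1, "tx": 0, "ty": 2.2, "tz": 0, "turn": 0}, {"fingers": 1, "tx": 0, "ty": 2.2, "tz": 0, "turn": 0}])

```text
time: 17.45
eef_pos: [0.4509, -0.2167, 0.089]
orientation: [0.816, 0.578, -0.013, -0.024]
ft_force: [-7.8, 3.0, 7.8]
gripper_width: 0.001
```

>>> step_arm(increments=[{"fingers": 1, "tx": 0, "ty": 2.2, "tz": 0, "turn": 0}, {"fingers": 1, "tx": 0, "ty": 2.2, "tz": 0, "turn": 0}, {"fingers": 1, "tx": 0, "ty": 2.2, "tz": 0, "turn": 0}, {"fingers": 1, "tx": 0, "ty": 2.2, "tz": 0, "turn": 0}, {"fingers": 1, "tx": 0, "ty": 2.2, "tz": 0, "turn": 0}])

```text
time: 17.95
eef_pos: [0.4506, -0.2166, 0.0888]
orientation: [0.816, 0.578, -0.014, -0.026]
ft_force: [-7.0, 2.5, 7.4]
gripper_width: 0.001
```

>>> step_arm(increments=[{"fingers": 1, "tx": 0, "ty": 2.2, "tz": 0, "turn": 0}, {"fingers": 1, "tx": 0, "ty": 2.2, "tz": 0, "turn": 0}, {"fingers": 1, "tx": 0, "ty": 2.2, "tz": 0, "turn": 0}, {"fingers": 1, "tx": 0, "ty": 2.2, "tz": 0, "turn": 0}, {"fingers": 1, "tx": 0, "ty": 2.2, "tz": 0, "turn": 0}])

```text
time: 18.45
eef_pos: [0.4503, -0.2165, 0.0886]
orientation: [0.816, 0.578, -0.016, -0.028]
ft_force: [-6.7, 3.8, 7.3]
gripper_width: -0.004
```

Run:
```python
from look import *
show();infer('c');look('e5','c',1.2)
for d in(.04,.08,.1,.12): print(d,'n',round(20.5*(1-np.cos(d))-78*np.sin(d),1),'t',round(78*(1-np.cos(d))+20.5*np.sin(d),1))
```

```text
t 18.45 p [ 450.3 -216.5   88.6] yaw 1.232 tilt [-0.058  0.027] F [-6.7  3.8  7.3] q [-0.57  0.19 -0.39  1.05 -0.01  1.34] w -0.004
c theta by yaw 0.321 offset press dir mm -3.3 along blade 1.3 F press -7.55 F along 1.36
top off 255 164 scale 5
scene off 91 141 scale 5
0.04 n -3.1 t 0.9
0.08 n -6.2 t 1.9
0.1 n -7.7 t 2.4
0.12 n -9.2 t 3.0
```

View pics/e5_scene.png

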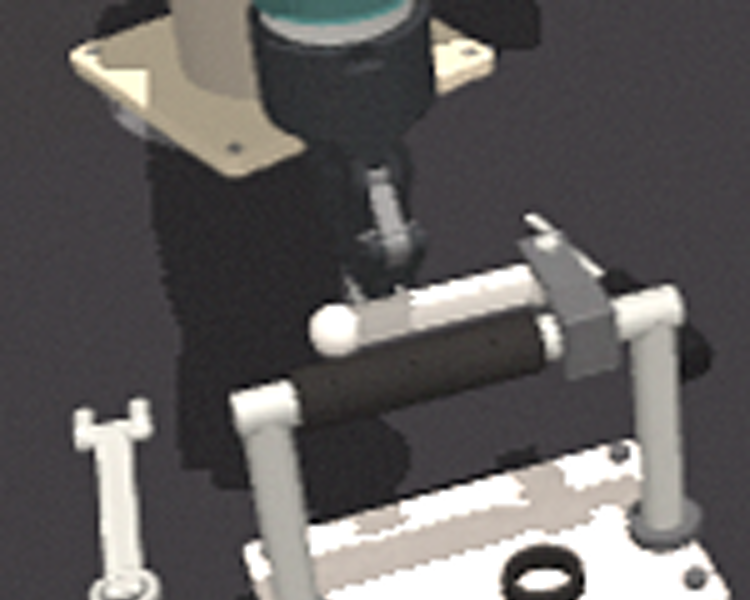

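>>> step_arm(increments=[{"fingers": 1, "tx": 0.2, "ty": 0, "tz": 0, "turn": 0}, {"fingers": 1, "tx": 0.5, "ty": -1.5, "tz": 0, "turn": 0.02}, {"fingers": 1, "tx": 0.9, "ty": -3, "tz": 0, "turn": 0.04}, {"fingers": 1, "tx": 1.4, "ty": -4.5, "tz": 0, "turn": 0.06}, {"fingers": 1, "tx": 1.9, "ty": -6, "tz": 0, "turn": 0.08}])

```text
time: 19.05
eef_pos: [0.4446, -0.2124, 0.0887]
orientation: [0.839, 0.544, -0.017, -0.028]
ft_force: [-4.0, 2.1, 1.3]
gripper_width: 0.001
```

Run:
```python
from h import *
show();infer('c');plan('c',.15,0,.09)
```

```text
t 19.05 p [ 444.6 -212.4   88.7] yaw 1.151 tilt [-0.059  0.027] F [-4.   2.1  1.3] q [-0.57  0.18 -0.4   1.05 -0.01  1.42] w 0.001
c theta by yaw 0.24 offset press dir mm -3.8 along blade 1.0 F press -4.5 F along 0.26
c 0.15 0 0.09 -> [ 0.4422 -0.2101] [ 1.2 -3.2 -1.1] 0.09
```

>>> step_arm(increments=[{"fingers": 1, "tx": 0.3, "ty": -1.5, "tz": 0, "turn": 0.02}, {"fingers": 1, "tx": 0.8, "ty": -3, "tz": 0, "turn": 0.04}, {"fingers": 1, "tx": 1.2, "ty": -4.5, "tz": 0, "turn": 0.06}, {"fingers": 1, "tx": 1.7, "ty": -6, "tz": 0, "turn": 0.08}, {"fingers": 1, "tx": 2.2, "ty": -7.5, "tz": 0, "turn": 0.1}])

```text
time: 19.55
eef_pos: [0.4385, -0.207, 0.0889]
orientation: [0.865, 0.501, -0.019, -0.027]
ft_force: [-3.0, 2.3, -1.1]
gripper_width: 0.001
```

Run:
```python
from h import *
show();infer('c')
```

```text
t 19.55 p [ 438.5 -207.    88.9] yaw 1.049 tilt [-0.059  0.028] F [-3.   2.3 -1.1] q [-0.57  0.17 -0.42  1.05 -0.01  1.52] w 0.001
c theta by yaw 0.138 offset press dir mm -3.8 along blade 0.6 F press -3.75 F along 0.48
```

>>> step_arm(increments=[{"fingers": 1, "tx": 0.3, "ty": -1.5, "tz": 0, "turn": 0.02}, {"fingers": 1, "tx": 0.8, "ty": -3, "tz": 0, "turn": 0.04}, {"fingers": 1, "tx": 1.2, "ty": -4.5, "tz": 0, "turn": 0.06}, {"fingers": 1, "tx": 1.7, "ty": -6, "tz": 0, "turn": 0.08}, {"fingers": 1, "tx": 2.2, "ty": -7, "tz": 0, "turn": 0.1}])

```text
time: 20.05
eef_pos: [0.4336, -0.2016, 0.0893]
orientation: [0.889, 0.456, -0.02, -0.026]
ft_force: [-1.7, 2.2, -1.5]
gripper_width: -0.001
```

Run:
```python
from h import *
show();infer('c')
```

```text
t 20.05 p [ 433.6 -201.6   89.3] yaw 0.948 tilt [-0.059  0.028] F [-1.7  2.2 -1.5] q [-0.56  0.16 -0.43  1.05 -0.01  1.63] w -0.001
c theta by yaw 0.037 offset press dir mm -3.0 along blade 0.0 F press -2.64 F along 0.79
```

>>> step_arm(increments=[{"fingers": 1, "tx": 0.2, "ty": -0.8, "tz": 0, "turn": 0.01}, {"fingers": 1, "tx": 0.4, "ty": -1.6, "tz": 0, "turn": 0.02}, {"fingers": 1, "tx": 0.6, "ty": -2.4, "tz": 0, "turn": 0.03}, {"fingers": 1, "tx": 0.8, "ty": -3.2, "tz": 0, "turn": 0.04}, {"fingers": 1, "tx": 0.8, "ty": -3.8, "tz": 0, "turn": 0.04}])

```text
time: 20.55
eef_pos: [0.4315, -0.1991, 0.0898]
orientation: [0.898, 0.438, -0.02, -0.025]
ft_force: [-0.8, 0.6, -1.3]
gripper_width: -0.002
```

Run:
```python
from h import *
show();infer('c')
```

```text
t 20.55 p [ 431.5 -199.1   89.8] yaw 0.908 tilt [-0.058  0.027] F [-0.8  0.6 -1.3] q [-0.56  0.15 -0.44  1.05 -0.01  1.67] w -0.002
c theta by yaw -0.003 offset press dir mm -3.1 along blade -0.2 F press -1.01 F along -0.0
```

>>> step_arm(increments=[{"fingers": 1, "tx": 0.2, "ty": -0.7, "tz": 0, "turn": 0}, {"fingers": 1, "tx": 0.4, "ty": -1.4, "tz": 0, "turn": 0}, {"fingers": 1, "tx": 0.6, "ty": -2.1, "tz": 0, "turn": 0}, {"fingers": 1, "tx": 0.6, "ty": -2.8, "tz": 0, "turn": 0}, {"fingers": 1, "tx": 0.6, "ty": -3.5, "tz": 0, "turn": 0}])

```text
time: 21.05
eef_pos: [0.4294, -0.1967, 0.0902]
orientation: [0.898, 0.438, -0.02, -0.024]
ft_force: [-0.5, -0.3, -0.8]
gripper_width: -0.004
```

Run:
```python
from h import *
show();infer('c')
```

```text
t 21.05 p [ 429.4 -196.7   90.2] yaw 0.908 tilt [-0.057  0.026] F [-0.5 -0.3 -0.8] q [-0.56  0.14 -0.44  1.05 -0.01  1.67] w -0.004
c theta by yaw -0.003 offset press dir mm -6.2 along blade 0.5 F press -0.19 F along -0.5
```

Contact released with the lever out; back off and rise.

>>> step_arm(increments=[{"fingers": 1, "tx": 0, "ty": -2, "tz": 0, "turn": 0}, {"fingers": 1, "tx": 0, "ty": -5, "tz": 0, "turn": 0}, {"fingers": 1, "tx": 0, "ty": -13, "tz": 0, "turn": 0}, {"fingers": 1, "tx": 0, "ty": -25, "tz": 0, "turn": 0}, {"fingers": 1, "tx": 0, "ty": -38, "tz": 0, "turn": 0}])

```text
time: 21.55
eef_pos: [0.3985, -0.1725, 0.0925]
orientation: [0.898, 0.438, -0.02, -0.025]
ft_force: [0.2, 0.3, 0.3]
gripper_width: -0.001
```

>>> step_arm(increments=[{"fingers": 1, "tx": 0, "ty": -5, "tz": -20, "turn": 0}, {"fingers": 1, "tx": 0, "ty": -8, "tz": -50, "turn": 0}, {"fingers": 1, "tx": 0, "ty": -10, "tz": -80, "turn": 0}, {"fingers": 1, "tx": 0, "ty": -10, "tz": -115, "turn": 0}, {"fingers": 1, "tx": 0, "ty": -10, "tz": -145, "turn": 0}])

```text
time: 22.05
eef_pos: [0.398, -0.1695, 0.2394]
orientation: [0.898, 0.438, -0.02, -0.025]
ft_force: [-0.2, 0.3, -0.1]
gripper_width: -0.002
```

>>> step_arm(increments=[{"fingers": 1, "tx": -30, "ty": 5, "tz": 0, "turn": 0}, {"fingers": 1, "tx": -60, "ty": 15, "tz": 0, "turn": 0}, {"fingers": 1, "tx": -95, "ty": 25, "tz": 0, "turn": 0}, {"fingers": 1, "tx": -120, "ty": 35, "tz": 0, "turn": 0}, {"fingers": 1, "tx": -120, "ty": 35, "tz": 0, "turn": 0}])

```text
time: 22.55
eef_pos: [0.3504, -0.2872, 0.2389]
orientation: [0.899, 0.436, -0.02, -0.024]
ft_force: [-0.8, 0.3, 0.0]
gripper_width: 0.002
```

Run:
```python
from look import *
show();look('e6','c',1.0)
im=read_camera('top');cv2.imwrite('pics/fin_top.png',im)
im=read_camera('scene');cv2.imwrite('pics/fin_scene.png',im)
```

```text
t 22.55 p [ 350.4 -287.2  238.9] yaw 0.904 tilt [-0.058  0.026] F [-0.8  0.3  0. ] q [-0.81 -0.   -0.27  1.36 -0.02  1.43] w 0.002
top off 255 164 scale 5
scene off 91 141 scale 5
```

View pics/e6_scene.png

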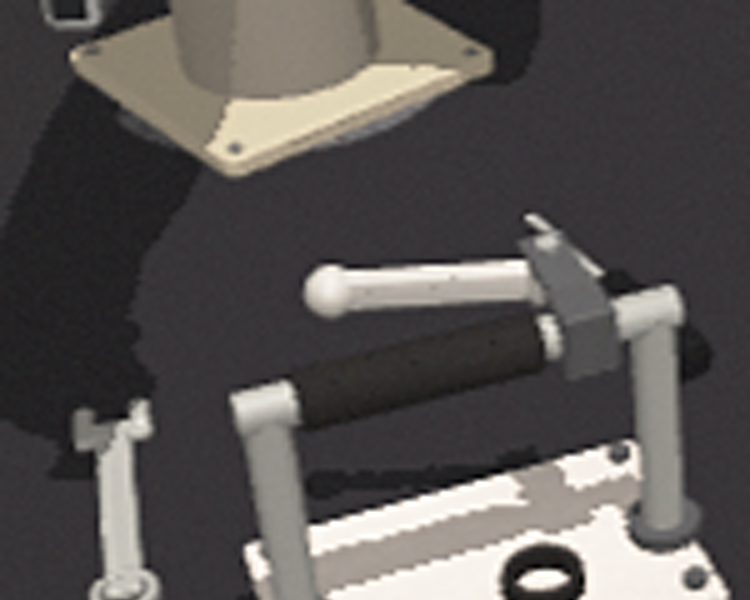

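View pics/fin_top.png

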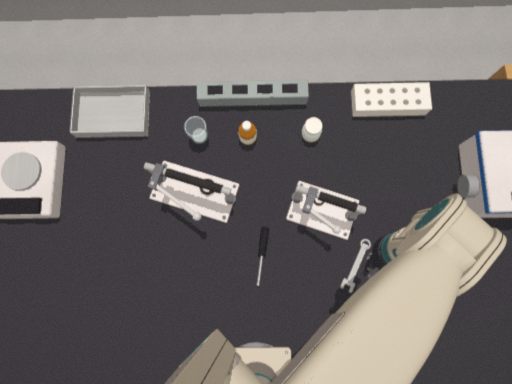

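View pics/fin_scene.png

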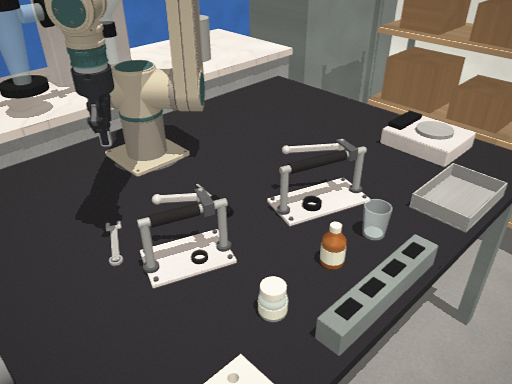

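Both levers are back fully out: the clutch ball is at crop (329,291), against (329,290) predicted for fully out. Nothing else has moved.

```bash
python3 -c "
from rig import job
print(job.hand_in())"
```

```text
the job is handed in; nothing more can be done
None
```

I tested both levers, the brake first and then the clutch, with the closed fingers' backs against the open side, and handed the job in at about 22.7 s.

| Lever | Contact force | Force at the stop | Hold at the stop |
|---|---|---|---|
| Brake | about 2.8 N | 9–10 N | about 1.6 s or more |
| Clutch | about 2.9 N | 7.5–9 N | about 1.6 s or more |

- **Stop:** at each stop the force rose while the finger barely moved. The camera put the lever ball where it should be at 0.32 rad, clear of the bar.
- **Easing back:** I let each lever out slowly along its arc. The contact force stayed on down to about 2.5 N for the brake and 1 N for the clutch, just before it came fully out.
- **Final pictures:** both levers are fully out at their starting positions, everything else looks unmoved, and the robot is touching nothing.

Three things did not agree or were not fully checked:
- **Fingertips:** in the pictures they sit about 27 mm higher than the reported TCP. I pressed with the TCP at about 0.09 m so that contact was right either way.
- **Tool tilt:** the tool leaned by up to about 3.7° while pressing the clutch.
- **Top camera:** the arm blocked its view of the clutch during the press, so I checked that stop by the scene camera and the force only.

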